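Gauge a blind dowel bore and fit the matching guide dowel

ROBOT

A 6-joint arm with a two-finger parallel gripper is mounted at the origin on the work surface. World frame = base frame: x ahead of the robot, y to its left, z up, the work surface at z = 0. Lengths are in m, angles in rad, forces in N, time in s.
With the tool pointing down it reaches from about 0.35 to 0.85 m from the base axis. Payload 8.1 kg.
Tool frame: the origin (TCP) lies at the very end of the fingers, on their centre line; the grasp point (between the pads) lies 19 mm behind it; z points along the fingers, y is the direction in which the jaws open and shut (so a half turn about z gives the same grasp; the last joint's range is limited). The gripper opens to 93 mm and grips with 3 to 60 N. Pads are 15 mm wide; open, the fingers measure 128 mm over their backs; the gripper's body (75 mm by 188 mm) begins 65 mm behind the grasp point.
Start: joints at [-1.383, 0.13, 1.488, -0, 1.523, -0.085], TCP at [0.162, -0.578, 0.219] pointing down, gripper open.
Joint ranges: [-2.96, 2.96], [-0.89, 2.26], [0.02, 2.5], [-1.34, 4.48], [0, 2.73], [-2.66, 2.66]. Speed limits (rad/s): [2.39, 2.39, 2.79, 3.14, 3.14, 3.14].

INTERFACE

Orientations are given as a rotation vector (axis times angle).
In Python, from plant import robot gives the robot as it stands.
- The arm moves only by the shell command python3 -m pendant 'ROWS' [OPENING] [FORCE]. ROWS is JSON, a list of rows, each an object with "delta_pos": the shift along the tool's x, y, z in m, a list of three; "spin": the turn about the tool's z in rad. In form: [{"delta_pos": [dx, dy, dz], "spin": spin}, ...]. A call has 1 to 10 rows; each row is the pose to reach, as a shift and turn from the pose measured when the call began, along the tool's axes at that moment; what a row does not reach only later rows make up. A row lasts 1/10 s, in which the tool goes at most 50 mm and 8.59 degrees, less where a joint would pass 70% of its speed; a pose out of reach is approached as far as the arm can. A call with a gripper value outside its range is refused whole. OPENING is the closure, from -1 (fully open) to 1 (shut), set as the call begins (- or left out, the last holds). The fingers move at their own pace and stop on an object; FORCE is the grip in N (left out, the last holds). Time passes only in rows, so rows that repeat a pose let the fingers close. It gives the time, the measured TCP pose, the force and the opening at its end, in the units of the state.
- robot.read_state(): the state, without advancing time (a new reading comes with each control period).
- robot.read_camera(name): name is "scene" or "top" or "wrist"; returns a dict with "color" (384x512x3 uint8, blue, green, red), "camera_matrix" (3x3 intrinsics, pixels), "R" (3x3) and "t" (3): a world point X has camera coordinates R X + t. Camera axes: x right, y down, z forward; pixel columns grow to the right and rows downward; lengths in m; the calibration is good to about 2 mm. A picture is of the moment at which its call begins. There is no depth.
- robot.close_job(): hands the job in, once; it reports no verdict.
Trained networks look in the newest picture that a camera, given by its name, has taken for a name from the list of things; names that differ only in an ending like _2 or _b are one class to them, and where a whole thing is asked for, a point or a joint stands for the part that bears it (a point fixed in the world has none). Each returns a list of dicts, best first, with "score" (0 to 1); they miss things now and then, are a little off and sometimes report something else, mostly with a low value. They report only what shows in the picture. A call takes as long as a camera call.
- robot.outline_of(camera, label): "mask" (384x512 bool, what is visible of it).
- robot.mark_of(camera, label): "location" ([x, y, z] in m, in the coordinates of the camera as it stood for that picture, good to about 4 mm: a listed point, or the origin of a listed thing).
The state is a dict: "t": time; "q": joint angles; "dq": joint speeds; "joint_torque": joint torques, N m; "tool_pos": TCP position; "orientation": TCP orientation; "force": force on the tool from outside, world axes, zero at the start; "wrist_torque": the same for the moment, N m; "opening": finger opening in m.
Only numpy, scipy, OpenCV 4.12 (cv2) and the standard library are available. Lean on these libraries where they do the work, as an engineer would, in place of code of your own. Each camera call takes 0.05 s, during which the arm holds its last target.

TASK

The die block held in the tilted vise has one guide dowel already fitted and one empty blind bore of unknown depth. Feel the bottom of the empty bore with the depth rod, put the rod back in its hole in the wooden tool block, then take from the rack the one dowel that will stand just as proud of the die as the fitted one (30 mm) and set it fully home on the bottom of the bore. Take only that dowel from the rack, and leave the other two and the tools lying about as they are.

Things in the scene. Friction and masses are not known exactly. Their poses are not given: they have to be found in the camera images.
- die: Steel die half, 110 x 70 x 72 mm, fixed in a red tilting vise (jaws 96 mm wide, 22 mm below the die's top face). Origin: centre of its underside; z, square to the top face, leans 30 degrees from vertical, roughly towards the robot; x runs up the slope. Empty bore in the lower half, fitted dowel in the upper half, 55 mm apart on the centre line. The screw handle is low, 150 mm nearer the robot.
- bore (a point): Centre of the mouth of the empty blind bore, on the die's top face, 155 mm above the bench; z points out of the bore along its axis (30 degrees from vertical), x up the slope. Diameter 18 mm, 2 mm countersink, flat floor. Its depth is 30, 42 or 54 mm, different from start to start and not shown (the rules call the three possible floors bore_floor_a, _b and _c).
- fitted_dowel_top (a point): Top centre of the guide dowel already fitted (16 mm diameter, 30 mm proud of the die's face); fixed.
- rod_handle (a point): Steel depth rod, upright in the tool block: 10 mm shaft 100 mm long with a flat end and dark rings every 10 mm from the tip, then a knurled handle 18 mm in diameter, 50 mm long. This point is the middle of the handle, 125 mm above the tip and 25 mm below the top; z up along the rod. About 0.12 kg.
- rod_tip (a point): Centre of the flat lower end of the depth rod.
- rod: The depth rod; origin at the centre of its tip, z up along it.
- rod_hole (a point): Mouth of the depth rod's hole in the fixed hardwood tool block: 16 mm in diameter, 35 mm deep, vertical, 45 mm above the bench. z up, x along the block (160 x 76 x 45 mm) towards the punches standing in it, the nearest 68 mm along x and 20 mm to the side; the tallest reaches 115 mm above the bench.
- rack: Plywood dowel rack, 66 mm (x) by 200 mm (y) by 22 mm high, fixed. Origin: centre of its underside. Three recesses 19 mm wide and 12 mm deep on its y axis at -65, 0 and +65 mm hold the three loose dowels upright, in any order.
- dowel_short_mid (a point): Plain bright dowel, 16 mm in diameter and 60 mm long (the shortest of the three), standing in the rack with its foot 10 mm above the bench. The point is its centre, half-way up; z along it. Foot chamfered 2 x 3 mm. Mass about 0.09 kg.
- dowel_middle_mid (a point): Plain bright dowel, 16 mm in diameter and 72 mm long (the middle one of the three), standing in the rack with its foot 10 mm above the bench. The point is its centre, half-way up; z along it. Foot chamfered 2 x 3 mm. Mass about 0.11 kg.
- dowel_long_mid (a point): Plain bright dowel, 16 mm in diameter and 84 mm long (the longest of the three), standing in the rack with its foot 10 mm above the bench. The point is its centre, half-way up; z along it. Foot chamfered 2 x 3 mm. Mass about 0.13 kg.
- hammer: Bystander: hammer with a wooden handle, 270 mm, lying between the robot and the rack.
- wrench: Bystander: steel spanner, 170 mm, lying between the rack and the vise.
- benchblock: Bystander: flat steel bench block, 64 x 64 x 22 mm, beyond the rack.
- oilcan: Bystander: grey oil bottle, 48 mm diameter, 130 mm tall, beyond the tool block.
- bolt: Bystander: hex bolt standing on its head, 43 mm tall, beyond the rack.
- nut: Bystander: large hex nut, 24 mm across, 11 mm high, beyond the rack.
- pliers: Bystander: pliers with red grips, 160 mm, lying between the robot and the vise.

How it is judged:
By the outcome, as a careful person would: the job done as asked, in the order asked, and still so for the second after the job is handed in, with the robot touching nothing.
It also fails if it takes over 64 s, if anything falls off the work surface, if the arm or the gripper's body presses on something with over 40 N, if the wrist force passes 120 N, or if a joint passes its speed limit or range.

## Working session

There is one attempt and no reset: what is moved stays moved. The work goes in short steps, Python scripts to look and compute and a shell command to move; the robot and the scene stay as the last step left them, time stands still between calls to the robot, and variables do not carry over. Pictures are saved under pics/ and viewed, and the job is handed in when it is done.

```bash
ls -la; mkdir -p pics
cat > h.py <<'E'
import numpy as np, cv2
from scipy.spatial.transform import Rotation as Ro
from plant import robot
np.set_printoptions(precision=4,suppress=True)
def pic(cam,name,crop=None,scale=1):
    d=robot.read_camera(cam); im=d['color']
    if crop: im=im[crop[1]:crop[3],crop[0]:crop[2]]
    if scale!=1: im=cv2.resize(im,None,fx=scale,fy=scale,interpolation=cv2.INTER_CUBIC)
    cv2.imwrite('pics/'+name+'.png',im); return d
def mark(d,cam,label,n=1):
    for r in robot.mark_of(cam,label)[:n]:
        p=d['R'].T@(np.array(r['location'])-d['t']); print(cam,label,round(r['score'],2),p)
def st():
    s=robot.read_state(); print('t',s['t'],'q',np.array(s['q']),'p',np.array(s['tool_pos']),'f',np.array(s['force']),'op',s['opening']); print(Ro.from_rotvec(s['orientation']).as_matrix()); return s
E
python3 - <<'E'
from h import *
st()
for c in ['scene','top','wrist']:
    d=pic(c,c+'0'); print(c,-d['R'].T@d['t'],d['R'][2])
    for l in ['bore','fitted_dowel_top','die','rod_handle','rod_tip','rod_hole','rack','dowel_short_mid','dowel_middle_mid','dowel_long_mid']: mark(d,c,l)
st()
E
```

```text
total 12
drwxr-xr-x  3 agent agent 4096 Dec  7 06:09 .
drwxr-xr-x 23 root  root  4096 Dec  7 06:09 ..
drwxr-xr-x  2 agent agent 4096 Dec  7 06:09 pics
t 0.0 q [-1.3834  0.1311  1.4893  0.      1.523  -0.0854] p [ 0.1616 -0.5773  0.2176] f [ 0.4759 -1.0396  0.1977] op 0.09317003375053945
[[ 0.963   0.2694 -0.0003]
 [ 0.2694 -0.963   0.0018]
 [ 0.0002 -0.0018 -1.    ]]
scene [1.1147 0.0884 0.85  ] [-0.6281 -0.124  -0.7682]
scene bore 0.94 [0.5904 0.2488 0.1566]
scene fitted_dowel_top 0.9 [0.6242 0.2648 0.2092]
scene die 0.58 [0.6497 0.2607 0.1054]
scene rod_handle 0.48 [ 0.4805 -0.3202  0.1323]
scene rod_tip 0.78 [ 0.4781 -0.3268  0.0076]
scene rod_hole 0.81 [ 0.4743 -0.3283  0.0463]
scene rack 0.96 [ 0.4841 -0.1163  0.0008]
scene dowel_short_mid 0.65 [ 0.484  -0.1838  0.0366]
scene dowel_middle_mid 0.58 [ 0.4812 -0.0531  0.0432]
scene dowel_long_mid 0.69 [ 0.4803 -0.1175  0.0505]
top [ 0.4634 -0.051   1.1911] [ 0.1106  0.018  -0.9937]
top bore 0.68 [0.5948 0.2536 0.1542]
top die 0.68 [0.5926 0.2566 0.1518]
top rod_handle 0.49 [ 0.4762 -0.3196  0.1352]
top rod_tip 0.64 [ 0.4765 -0.3219  0.0097]
top rod_hole 0.94 [ 0.4745 -0.3215  0.0417]
top rack 0.82 [ 0.4821 -0.1179  0.0024]
top dowel_short_mid 0.54 [ 0.4895 -0.1842  0.0384]
top dowel_middle_mid 0.44 [ 0.4838 -0.0482  0.0476]
top dowel_long_mid 0.74 [ 0.7385  0.0101 -0.0003]
wrist [ 0.2406 -0.5555  0.3835] [-0.2805 -0.0776 -0.9567]
t 1.65 q [-1.3834  0.1304  1.4882  0.      1.523  -0.0854] p [ 0.1617 -0.5778  0.2187] f [-0.0007 -0.7352 -1.1793] op 0.09296234556051146
[[ 0.963   0.2694  0.    ]
 [ 0.2694 -0.963  -0.0001]
 [ 0.      0.0001 -1.    ]]
```

View pics/scene0.png

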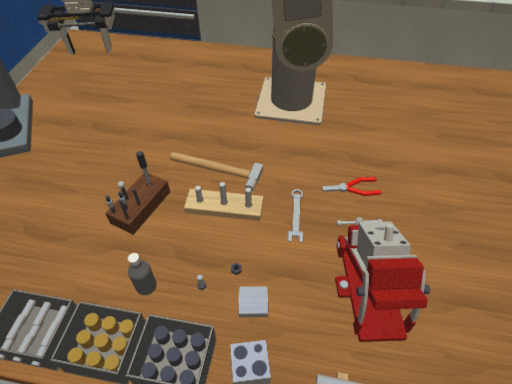

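View pics/top0.png

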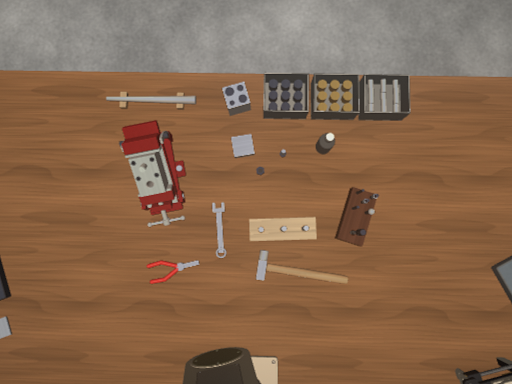

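View pics/wrist0.png

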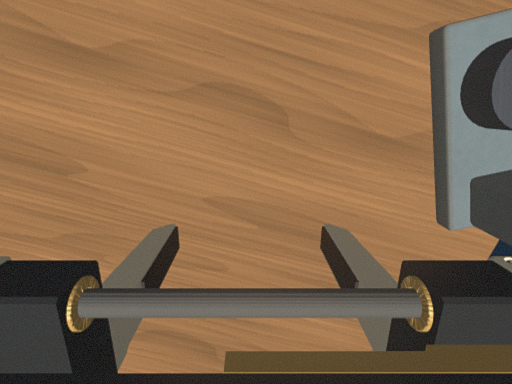

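```bash
python3 -m pendant '[{"delta_pos":[0.04,-0.017,0],"spin":0},{"delta_pos":[0.08,-0.035,0],"spin":0},{"delta_pos":[0.12,-0.052,0],"spin":0},{"delta_pos":[0.16,-0.07,0],"spin":0},{"delta_pos":[0.2,-0.087,0],"spin":0},{"delta_pos":[0.24,-0.104,0],"spin":0},{"delta_pos":[0.28,-0.121,0],"spin":0},{"delta_pos":[0.32,-0.138,0],"spin":0},{"delta_pos":[0.35,-0.152,0],"spin":0},{"delta_pos":[0.371,-0.16,0],"spin":0}]' -1 5
python3 - <<'E'
from h import *
st()
for c in ['scene','top','wrist']:
    d=pic(c,c+'1')
    for l in ['rod_handle','rod_tip','rod_hole']: mark(d,c,l)
for c in ['scene','top']:
    d=robot.read_camera(c)
    for l in ['bore','fitted_dowel_top','die']: mark(d,c,l)
E
```

```text
t: 2.65
tool_pos: [0.4776, -0.3218, 0.2187]
orientation: [-3.112, -0.43, -0.001]
force: [0.4, -0.5, 0.5]
opening: 0.0931
t 2.65 q [-0.6822  0.0651  1.5576  0.0005  1.5187  0.6138] p [ 0.4776 -0.3218  0.2187] f [ 0.374  -0.5237  0.5008] op 0.09313122528518236
[[ 0.9625  0.2713  0.0004]
 [ 0.2713 -0.9625  0.0002]
 [ 0.0005 -0.0001 -1.    ]]
scene rod_handle 0.53 [ 0.48   -0.3217  0.133 ]
scene rod_tip 0.74 [ 0.4777 -0.326   0.0052]
scene rod_hole 0.7 [ 0.4833 -0.1159 -0.0007]
top rod_hole 0.94 [ 0.477  -0.3197  0.0419]
wrist rod_handle 0.9 [ 0.4744 -0.3224  0.1375]
wrist rod_tip 0.71 [ 0.4768 -0.3194  0.011 ]
wrist rod_hole 0.9 [ 0.4757 -0.3213  0.047 ]
scene bore 0.71 [0.5897 0.2489 0.1541]
scene fitted_dowel_top 0.86 [0.6276 0.2626 0.2083]
scene die 0.8 [0.6494 0.261  0.108 ]
top bore 0.88 [0.5949 0.2553 0.155 ]
top fitted_dowel_top 0.8 [0.6235 0.2568 0.2037]
top die 0.9 [0.653  0.263  0.1055]
```

```bash
python3 -m pendant '[{"delta_pos":[-0.002,0,0],"spin":0},{"delta_pos":[-0.002,0,0.02],"spin":0},{"delta_pos":[-0.002,0,0.045],"spin":0},{"delta_pos":[-0.002,0,0.07],"spin":0},{"delta_pos":[-0.002,0,0.09],"spin":0},{"delta_pos":[-0.002,0,0.098],"spin":0},{"delta_pos":[-0.002,0,0.098],"spin":0}]' -0.1 10
python3 -m pendant '[{"delta_pos":[0,0,0],"spin":0},{"delta_pos":[0,0,0],"spin":0},{"delta_pos":[0,0,0],"spin":0},{"delta_pos":[0,0,0],"spin":0}]' 1 10
python3 - <<'E'
from h import *
st()
pic('scene','scene2',(80,130,220,250),4);pic('wrist','wrist2')
E
```

```text
t: 4.35
tool_pos: [0.4731, -0.3237, 0.1193]
orientation: [-3.111, -0.427, 0.003]
force: [-0.2, 0.3, 0.2]
opening: 0.0512
t: 4.75
tool_pos: [0.4736, -0.324, 0.1202]
orientation: [-3.112, -0.427, 0.001]
force: [-0.1, 0.2, -0.2]
opening: 0.0236
t 4.75 q [-0.6894  0.1285  1.6729 -0.      1.3414  0.6085] p [ 0.4736 -0.324   0.1202] f [-0.1461  0.1732 -0.2317] op 0.02355132452485018
[[ 0.963   0.2696 -0.001 ]
 [ 0.2696 -0.963   0.0007]
 [-0.0007 -0.001  -1.    ]]
```

View pics/wrist2.png

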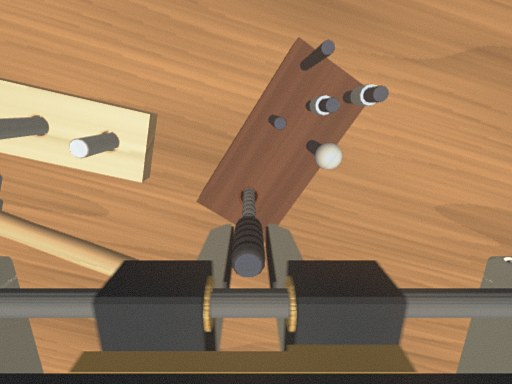

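View pics/scene2.png

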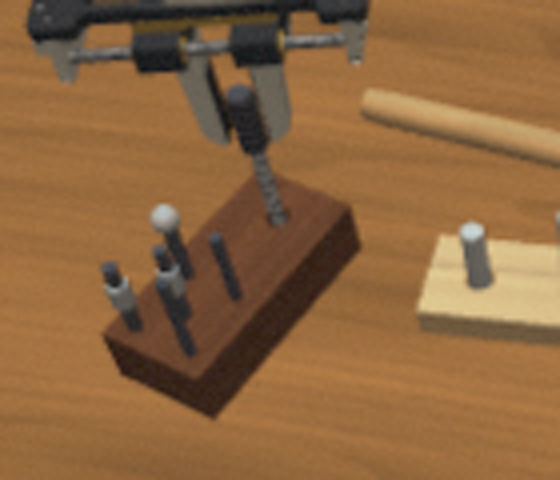

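```bash
python3 -m pendant '[{"delta_pos":[0.002,0,0],"spin":0},{"delta_pos":[0.002,0,0],"spin":0},{"delta_pos":[0.002,0,0],"spin":0},{"delta_pos":[0.002,0,0],"spin":0}]' 1 10
python3 -m pendant '[{"delta_pos":[0,0,-0.02],"spin":0},{"delta_pos":[0,0,-0.05],"spin":0},{"delta_pos":[0,0,-0.09],"spin":0},{"delta_pos":[0,0,-0.12],"spin":0},{"delta_pos":[0,0,-0.15],"spin":0},{"delta_pos":[0,0,-0.18],"spin":0},{"delta_pos":[0,0,-0.18],"spin":0}]'
python3 - <<'E'
from h import *
st()
d=pic('scene','scene3');mark(d,'scene','rod_tip');mark(d,'scene','rod_handle');d=pic('wrist','wrist3');mark(d,'wrist','rod_tip');mark(d,'wrist','rod_handle')
E
```

```text
t: 5.25
tool_pos: [0.4754, -0.3233, 0.1199]
orientation: [-3.111, -0.427, 0.002]
force: [0.8, 0.2, 0.0]
opening: 0.0176
t: 5.95
tool_pos: [0.4771, -0.3248, 0.3052]
orientation: [3.108, 0.427, 0.007]
force: [0.7, 0.2, -1.6]
opening: 0.0181
t 5.95 q [-0.6865  0.0426  1.4248  0.      1.6679  0.6114] p [ 0.4771 -0.3248  0.3052] f [ 0.669   0.1914 -1.5651] op 0.01806299044827998
[[ 0.963   0.2695  0.0049]
 [ 0.2695 -0.963  -0.0039]
 [ 0.0036  0.0051 -1.    ]]
scene rod_tip 0.68 [ 0.716  -0.1201  0.0045]
scene rod_handle 0.53 [ 0.4845 -0.325   0.3165]
wrist rod_tip 0.84 [ 0.4778 -0.3226  0.1888]
wrist rod_handle 0.66 [ 0.4782 -0.3169  0.0454]
```

View pics/wrist3.png

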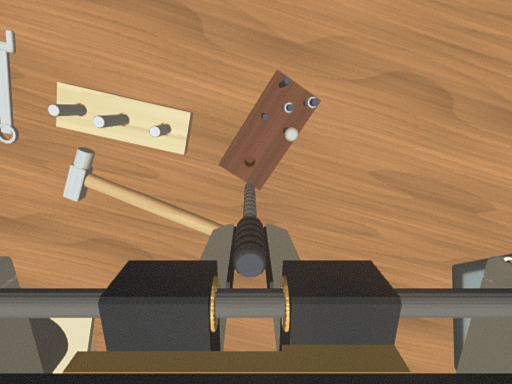

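View pics/scene3.png

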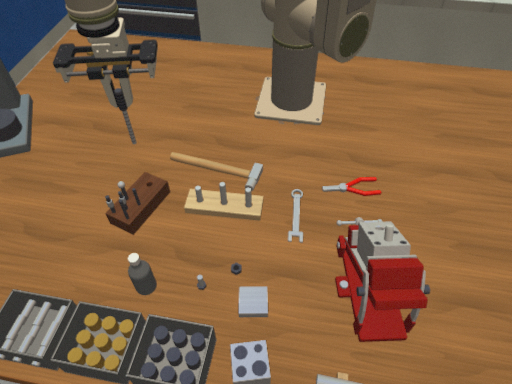

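```bash
python3 -m pendant '[{"delta_pos":[0.012,-0.02,-0.04],"spin":0},{"delta_pos":[0.025,-0.06,-0.04],"spin":0},{"delta_pos":[0.04,-0.1,-0.04],"spin":0},{"delta_pos":[0.053,-0.145,-0.04],"spin":0},{"delta_pos":[0.065,-0.19,-0.04],"spin":0},{"delta_pos":[0.08,-0.235,-0.04],"spin":0},{"delta_pos":[0.093,-0.28,-0.04],"spin":0},{"delta_pos":[0.105,-0.325,-0.04],"spin":0},{"delta_pos":[0.12,-0.37,-0.04],"spin":0},{"delta_pos":[0.13,-0.4,-0.04],"spin":0}]' && python3 -m pendant '[{"delta_pos":[0.01,-0.03,0],"spin":0},{"delta_pos":[0.02,-0.07,0],"spin":0},{"delta_pos":[0.03,-0.1,0],"spin":0},{"delta_pos":[0.043,-0.13,0],"spin":0},{"delta_pos":[0.043,-0.13,0],"spin":0}]'
python3 - <<'E'
from h import *
st()
for c in ['wrist','scene']:
    d=pic(c,c+'4')
    for l in ['bore','fitted_dowel_top','die','rod_tip']: mark(d,c,l)
E
```

```text
t: 7.25
tool_pos: [0.4916, 0.1, 0.3378]
orientation: [-3.107, -0.429, 0.008]
force: [0.7, 0.4, -0.7]
opening: 0.0175
t: 7.75
tool_pos: [0.4968, 0.24, 0.3363]
orientation: [-3.106, -0.435, 0.012]
force: [0.2, -0.3, -1.0]
opening: 0.0179
t 7.75 q [ 0.3525 -0.0122  1.4244  0.0069  1.7361  1.646 ] p [0.4968 0.24   0.3363] f [ 0.1917 -0.3432 -1.0391] op 0.01794132369145253
[[ 0.9615  0.2748 -0.0086]
 [ 0.2748 -0.9615  0.0041]
 [-0.0072 -0.0063 -1.    ]]
wrist bore 0.93 [0.5942 0.255  0.1523]
wrist fitted_dowel_top 0.82 [0.6272 0.258  0.2042]
wrist die 0.58 [0.651  0.2671 0.1048]
wrist rod_tip 0.74 [0.5001 0.2432 0.2267]
scene bore 0.91 [0.5877 0.2503 0.1583]
scene fitted_dowel_top 0.6 [0.6242 0.2623 0.2066]
scene rod_tip 0.84 [0.5029 0.2323 0.2254]
```

View pics/wrist4.png

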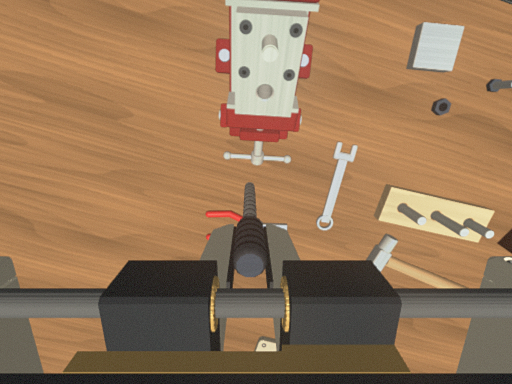

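View pics/scene4.png

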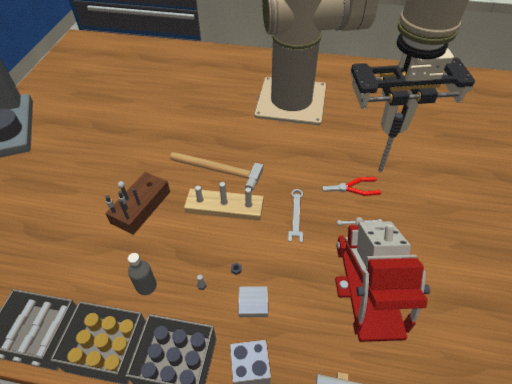

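Run:
```python
import cv2
im=cv2.imread('pics/wrist4.png')[0:150,200:330]; cv2.imwrite('pics/w4c.png',cv2.resize(im,None,fx=4,fy=4,interpolation=cv2.INTER_CUBIC))
im=cv2.imread('pics/scene0.png')[205:295,330:440]; cv2.imwrite('pics/s0c.png',cv2.resize(im,None,fx=6,fy=6,interpolation=cv2.INTER_CUBIC))
im=cv2.imread('pics/top0.png')[110:240,110:200]; cv2.imwrite('pics/t0c.png',cv2.resize(im,None,fx=4.5,fy=4.5,interpolation=cv2.INTER_CUBIC))
```

```text
(no output)
```

View pics/w4c.png

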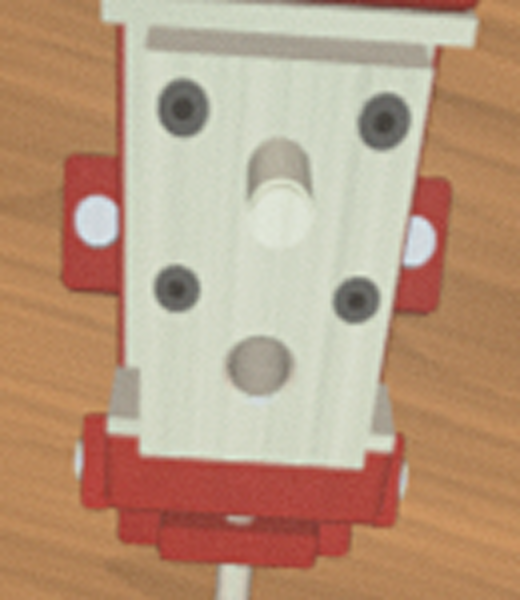

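View pics/s0c.png

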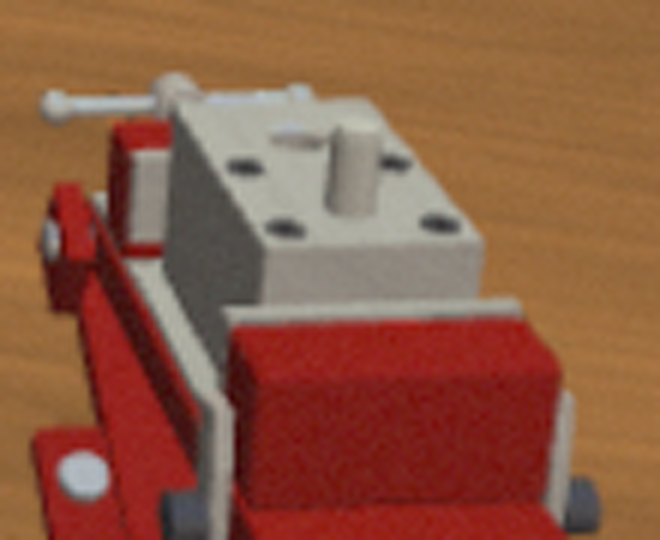

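View pics/t0c.png

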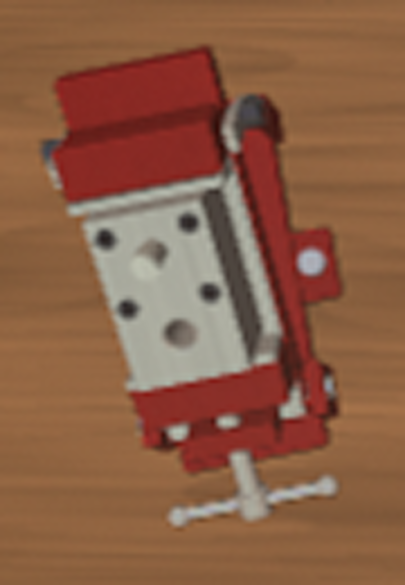

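Run:
```python
from h import *
from scipy.optimize import least_squares
obs={'wrist':[((0,0,0),(265,92.3)),((55,0,30),(270,53.75)),((-27.5,35,0),(235.25,113.75)),((-27.5,-35,0),(290.5,116.75))],
'top':[((0,0,0),(150,184)),((55,0,30),(142.2,168.9)),((-27.5,35,0),(140,196.7)),((-27.5,-35,0),(164.9,194))],
'scene':[((0,0,0),(380,227.8)),((55,0,30),(389.3,226.3)),((82.5,-35,0),(374.3,246.7)),((82.5,35,0),(410,245)),((-27.5,-35,0),(359.2,221.7)),((-27.5,35,0),(392,221.7))]}
C={c:robot.read_camera(c) for c in obs}
def res(p,full=False,cams=obs):
    o=[]
    th=p[3]; u=np.array([np.cos(th),np.sin(th),0]);k=np.array([0,0,1.]);a=np.radians(30)
    X=np.cos(a)*u+np.sin(a)*k; Z=-np.sin(a)*u+np.cos(a)*k; Y=np.cross(Z,X)
    for c in cams:
        d=C[c]
        for l,px in obs[c]:
            P=p[:3]+(X*l[0]+Y*l[1]+Z*l[2])/1000
            q=d['camera_matrix']@(d['R']@P+d['t']); o+=list((q[:2]/q[2]-px)*2/ (1))
    return np.array(o)
for cams in [list(obs),['wrist'],['top'],['scene']]:
    f=lambda p:np.r_[res(p,cams=cams),(p[2]-.155)*2000]
    r=least_squares(f,[.593,.252,.155,.2],loss='soft_l1'); print(cams,r.x,np.degrees(r.x[3])); print((r.fun[:-1]/2).reshape(-1,2).round(1).tolist())
```

```text
['wrist', 'top', 'scene'] [0.5956 0.2481 0.1555 0.2224] 12.741517358068409
[[-1.7, 0.2], [-2.2, 0.1], [-1.7, -2.0], [-0.9, -2.0], [0.8, 0.2], [0.7, 0.3], [1.2, -0.9], [1.4, -3.3], [-1.9, -0.5], [-0.9, -0.9], [-0.8, -0.1], [0.2, 0.3], [-1.4, 0.7], [-1.8, -0.4]]
['wrist'] [0.5957 0.2462 0.1551 0.2165] 12.406686494458143
[[-0.1, 0.6], [0.0, 0.7], [-0.3, -1.8], [0.4, -1.5]]
['top'] [0.5938 0.2508 0.155  0.1799] 10.305976277340166
[[-0.1, 0.8], [0.2, 0.9], [-0.2, -0.7], [0.1, -2.1]]
['scene'] [0.5953 0.251  0.155  0.1983] 11.363915402620284
[[-0.6, -0.3], [0.1, -0.7], [-0.3, -0.3], [0.9, 0.9], [0.2, 0.6], [-0.1, 0.1]]
```

```bash
python3 -m pendant '[{"delta_pos":[0.02,0.004,0.005],"spin":0.03},{"delta_pos":[0.05,0.009,0.015],"spin":0.074},{"delta_pos":[0.08,0.014,0.03],"spin":0.074},{"delta_pos":[0.092,0.017,0.042],"spin":0.074},{"delta_pos":[0.0965,0.0177,0.05],"spin":0.074},{"delta_pos":[0.0965,0.0177,0.051],"spin":0.074}]'
python3 - <<'E'
from h import *
s=st()
for c in ['wrist','scene','top']:
    d=robot.read_camera(c);im=d['color']
    P=np.array([.5945,.2495,.155]);q=d['camera_matrix']@(d['R']@P+d['t']);x,y=(q[:2]/q[2]);print(c,x,y)
    x,y=int(x),int(y); x0,y0=max(x-45,0),max(y-50,0); print(x0,y0)
    cv2.imwrite('pics/%s5.png'%c,cv2.resize(im[y0:y0+90,x0:x0+90],None,fx=6,fy=6,interpolation=cv2.INTER_CUBIC))
    for l in ['bore','rod_tip']: mark(d,c,l)
E
```

```text
t: 9.0
tool_pos: [0.5947, 0.2456, 0.285]
orientation: [-3.122, -0.313, 0.013]
force: [-0.6, -1.0, -1.9]
opening: 0.0176
t 9.0 q [0.3087 0.2386 1.2469 0.0055 1.663  1.6801] p [0.5947 0.2456 0.285 ] f [-0.5918 -0.9911 -1.9448] op 0.017572181886534522
[[ 0.9801  0.1986 -0.0083]
 [ 0.1986 -0.9801  0.0031]
 [-0.0076 -0.0047 -1.    ]]
wrist 246.8265626991654 183.59479419999178
201 133
wrist bore 0.73 [0.5912 0.2565 0.1544]
wrist rod_tip 0.78 [0.5961 0.248  0.1748]
scene 378.69788633374264 227.09239795398
333 177
scene bore 0.89 [0.592 0.251 0.157]
scene rod_tip 0.81 [0.6009 0.2425 0.1713]
top 150.35989313738398 184.5666043418844
105 134
top bore 0.7 [0.5932 0.2533 0.1547]
top rod_tip 0.41 [0.5972 0.2477 0.1751]
```

View pics/wrist5.png

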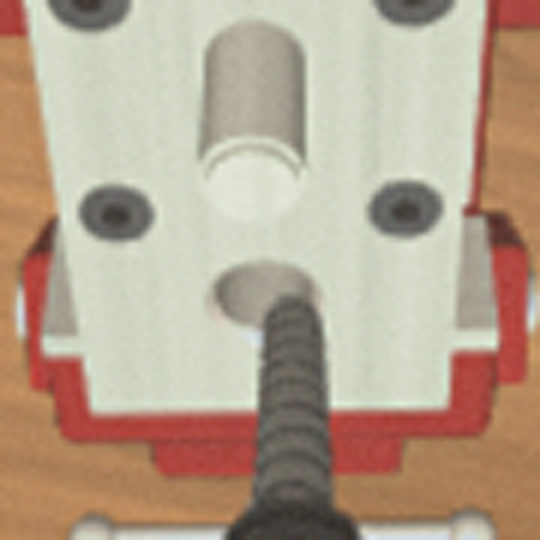

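View pics/scene5.png

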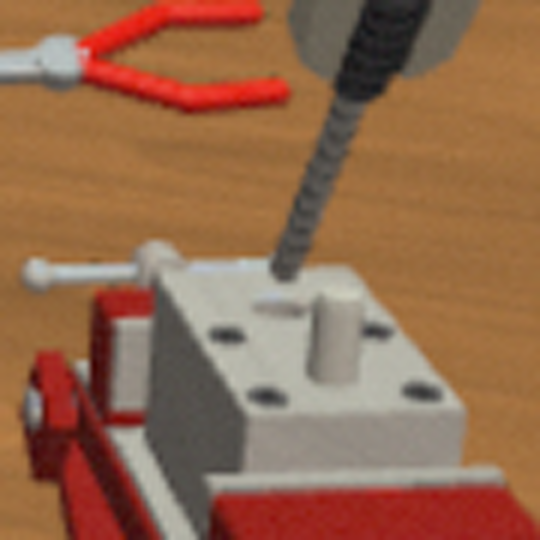

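View pics/top5.png

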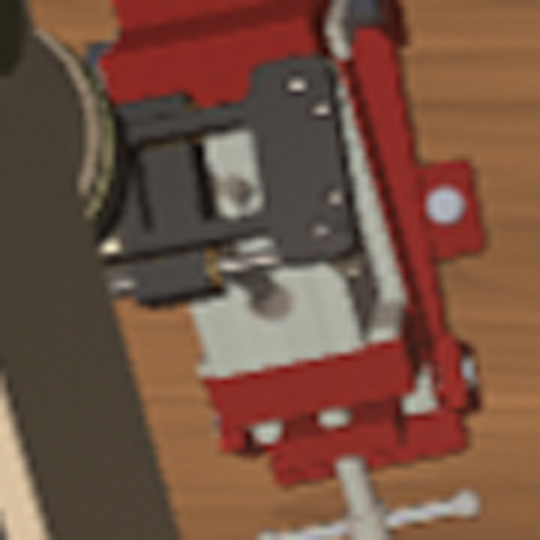

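```bash
python3 -m pendant '[{"delta_pos":[0,-0.003,0],"spin":0},{"delta_pos":[0,-0.0045,0.005],"spin":0},{"delta_pos":[0,-0.0045,0.012],"spin":0},{"delta_pos":[0,-0.0045,0.018],"spin":0},{"delta_pos":[0,-0.0045,0.023],"spin":0},{"delta_pos":[0,-0.0045,0.023],"spin":0}]'
python3 - <<'E'
from h import *
s=st()
for c in ['wrist','scene']:
    d=robot.read_camera(c);im=d['color']
    x0,y0=dict(wrist=(201,133),scene=(333,177))[c]
    cv2.imwrite('pics/%s6.png'%c,cv2.resize(im[y0:y0+90,x0:x0+90],None,fx=6,fy=6,interpolation=cv2.INTER_CUBIC))
E
```

```text
t: 10.05
tool_pos: [0.5936, 0.2502, 0.2631]
orientation: [-3.122, -0.314, 0.01]
force: [-0.6, -0.4, -2.0]
opening: 0.0178
t 10.05 q [0.3162 0.2414 1.2831 0.0054 1.6222 1.6869] p [0.5936 0.2502 0.2631] f [-0.6028 -0.4226 -1.9547] op 0.017769973002372187
[[ 0.98    0.199  -0.0066]
 [ 0.199  -0.98    0.0035]
 [-0.0058 -0.0048 -1.    ]]
```

View pics/wrist6.png

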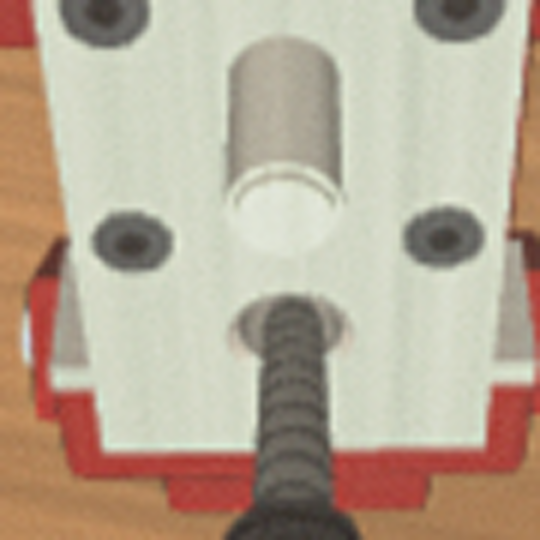

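View pics/scene6.png

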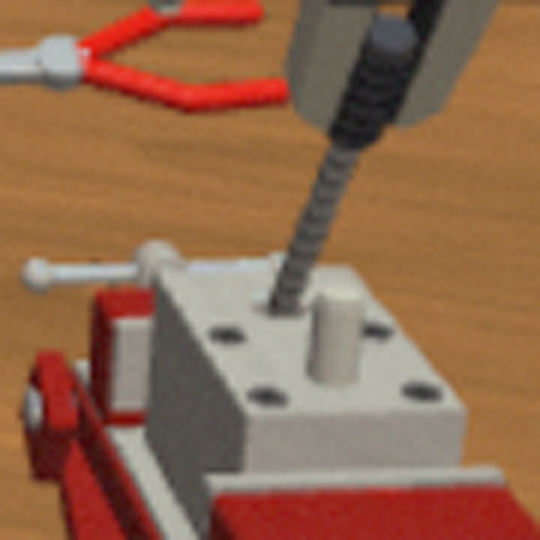

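```bash
python3 -m pendant '[{"delta_pos":[-0.0015,0,0.002],"spin":0},{"delta_pos":[-0.002,0,0.005],"spin":0},{"delta_pos":[-0.002,0,0.008],"spin":0},{"delta_pos":[-0.002,0,0.010],"spin":0},{"delta_pos":[-0.002,0,0.010],"spin":0}]'
python3 - <<'E'
from h import *
s=st()
for c in ['wrist','scene']:
    d=robot.read_camera(c);im=d['color']
    x0,y0=dict(wrist=(201,133),scene=(333,177))[c]
    cv2.imwrite('pics/%s7.png'%c,cv2.resize(im[y0:y0+90,x0:x0+90],None,fx=6,fy=6,interpolation=cv2.INTER_CUBIC))
E
```

```text
t: 10.65
tool_pos: [0.5918, 0.2499, 0.2539]
orientation: [-3.121, -0.314, 0.008]
force: [-0.8, 0.2, -1.3]
opening: 0.0175
t 10.65 q [0.3166 0.2375 1.3042 0.0054 1.6041 1.6873] p [0.5918 0.2499 0.2539] f [-0.7835  0.2249 -1.2862] op 0.01750401758084436
[[ 0.98    0.199  -0.0056]
 [ 0.199  -0.98    0.0039]
 [-0.0047 -0.0049 -1.    ]]
```

View pics/wrist7.png

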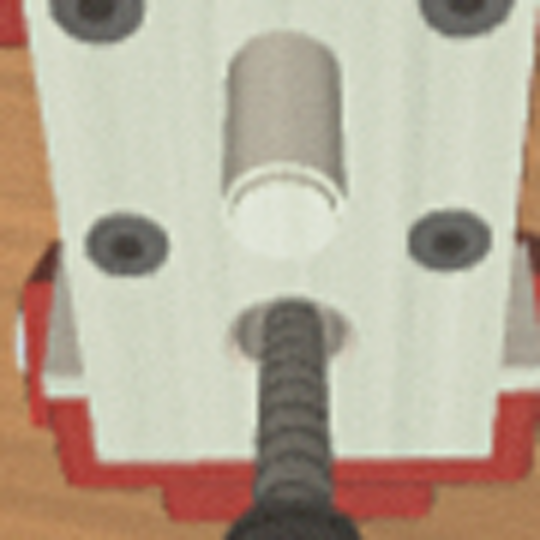

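View pics/scene7.png

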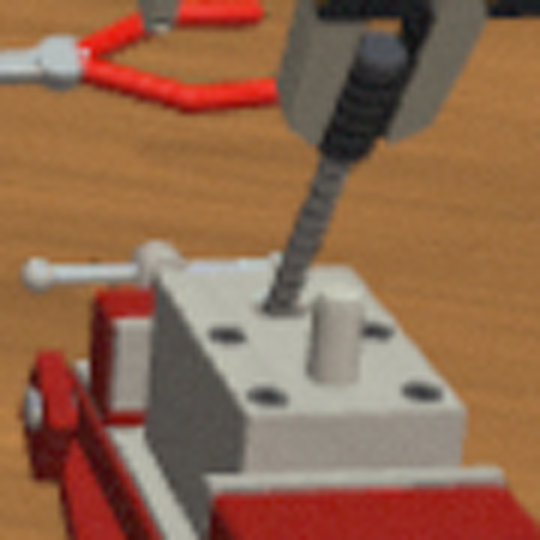

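```bash
python3 -m pendant '[{"delta_pos":[-0.005,0,0],"spin":0},{"delta_pos":[-0.010,0,0],"spin":0},{"delta_pos":[-0.015,0,0.001],"spin":0},{"delta_pos":[-0.020,0,0.001],"spin":0},{"delta_pos":[-0.025,0,0.002],"spin":0},{"delta_pos":[-0.030,0,0.004],"spin":0},{"delta_pos":[-0.030,0,0.004],"spin":0}]'
python3 - <<'E'
from h import *
s=st()
for c in ['wrist','scene']:
    d=robot.read_camera(c);im=d['color']
    x0,y0=dict(wrist=(201,133),scene=(333,177))[c]
    cv2.imwrite('pics/%s8.png'%c,cv2.resize(im[y0-40:y0+90,x0-20:x0+90],None,fx=4.5,fy=4.5,interpolation=cv2.INTER_CUBIC))
E
```

```text
t: 11.45
tool_pos: [0.5619, 0.244, 0.2504]
orientation: [-3.121, -0.314, 0.008]
force: [1.4, -0.2, 0.0]
opening: 0.0181
t 11.45 q [0.3226 0.1567 1.4019 0.0055 1.5868 1.6929] p [0.5619 0.244  0.2504] f [ 1.3942 -0.245   0.0008] op 0.01811092562531507
[[ 0.98    0.1991 -0.0054]
 [ 0.1992 -0.98    0.004 ]
 [-0.0045 -0.005  -1.    ]]
```

View pics/wrist8.png

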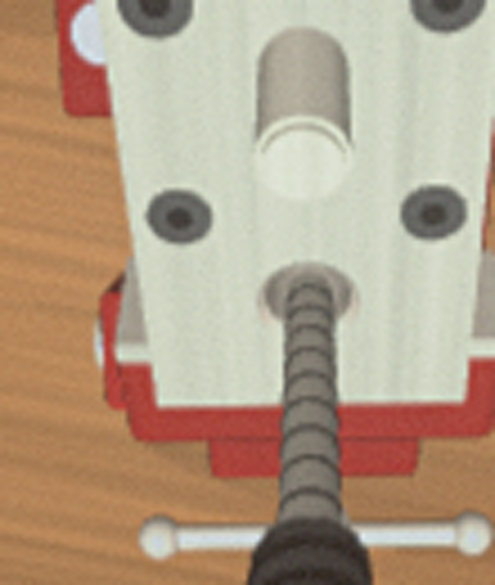

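View pics/scene8.png

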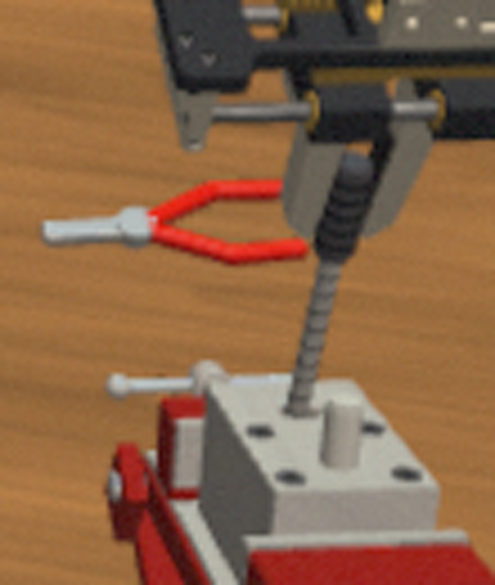

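```bash
python3 -m pendant '[{"delta_pos":[-0.005,0,0.001],"spin":0},{"delta_pos":[-0.010,0,0.003],"spin":0},{"delta_pos":[-0.015,0,0.006],"spin":0},{"delta_pos":[-0.020,0,0.008],"spin":0},{"delta_pos":[-0.025,0,0.011],"spin":0},{"delta_pos":[-0.030,0,0.014],"spin":0},{"delta_pos":[-0.032,0,0.015],"spin":0},{"delta_pos":[-0.032,0,0.015],"spin":0}]'
python3 - <<'E'
from h import *
s=st()
for c in ['wrist','scene']:
    d=robot.read_camera(c);im=d['color']
    x0,y0=dict(wrist=(201,133),scene=(333,177))[c]
    cv2.imwrite('pics/%s9.png'%c,cv2.resize(im[y0-40:y0+90,x0-20:x0+90],None,fx=4.5,fy=4.5,interpolation=cv2.INTER_CUBIC))
E
```

```text
t: 12.35
tool_pos: [0.5305, 0.2376, 0.2353]
orientation: [-3.121, -0.314, 0.008]
force: [1.0, 0.3, -1.6]
opening: 0.0179
t 12.35 q [0.3294 0.0772 1.515  0.0055 1.5536 1.6996] p [0.5305 0.2376 0.2353] f [ 1.0076  0.3425 -1.6222] op 0.0179450980316412
[[ 0.98    0.1991 -0.0057]
 [ 0.1992 -0.98    0.0038]
 [-0.0048 -0.0049 -1.    ]]
```

View pics/wrist9.png

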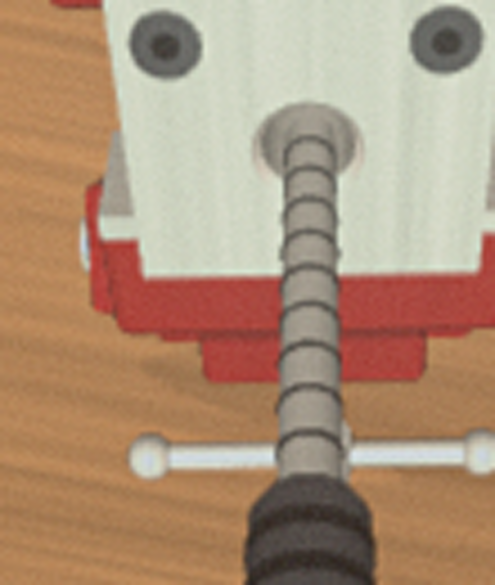

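View pics/scene9.png

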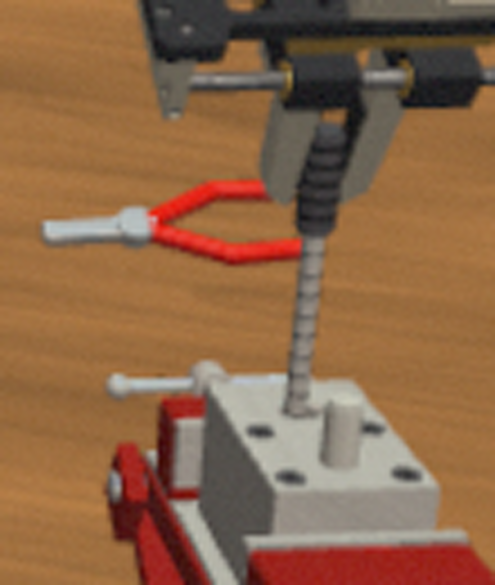

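```bash
python3 -m pendant '[{"delta_pos":[0.003,0,0.0015],"spin":0},{"delta_pos":[0.005,0,0.004],"spin":0},{"delta_pos":[0.0075,0,0.007],"spin":0},{"delta_pos":[0.010,0,0.010],"spin":0},{"delta_pos":[0.0115,0,0.012],"spin":0},{"delta_pos":[0.0125,0,0.0136],"spin":0},{"delta_pos":[0.0125,0,0.0136],"spin":0}]' 
python3 -m pendant '[{"delta_pos":[0.0005,0,0.0009],"spin":0},{"delta_pos":[0.001,0,0.0017],"spin":0},{"delta_pos":[0.0015,0,0.0026],"spin":0},{"delta_pos":[0.002,0,0.0035],"spin":0},{"delta_pos":[0.0025,0,0.0043],"spin":0},{"delta_pos":[0.0025,0,0.0043],"spin":0}]'
python3 - <<'E'
from h import *
s=st()
for c in ['wrist','scene']:
    d=robot.read_camera(c);im=d['color']
    x0,y0=dict(wrist=(201,133),scene=(333,177))[c]
    cv2.imwrite('pics/%s10.png'%c,cv2.resize(im[y0-40:y0+90,x0-20:x0+90],None,fx=4.5,fy=4.5,interpolation=cv2.INTER_CUBIC))
E
```

```text
t: 13.15
tool_pos: [0.543, 0.2402, 0.2215]
orientation: [-3.122, -0.314, 0.009]
force: [0.4, -0.9, -2.1]
opening: 0.0177
t: 13.75
tool_pos: [0.5454, 0.2407, 0.217]
orientation: [-3.122, -0.314, 0.009]
force: [0.1, 0.8, -1.5]
opening: 0.0174
t 13.75 q [0.3261 0.1249 1.4971 0.0055 1.5241 1.6963] p [0.5454 0.2407 0.217 ] f [ 0.0576  0.7728 -1.4917] op 0.017439621845119792
[[ 0.98    0.199  -0.0061]
 [ 0.199  -0.98    0.0037]
 [-0.0053 -0.0049 -1.    ]]
```

View pics/wrist10.png

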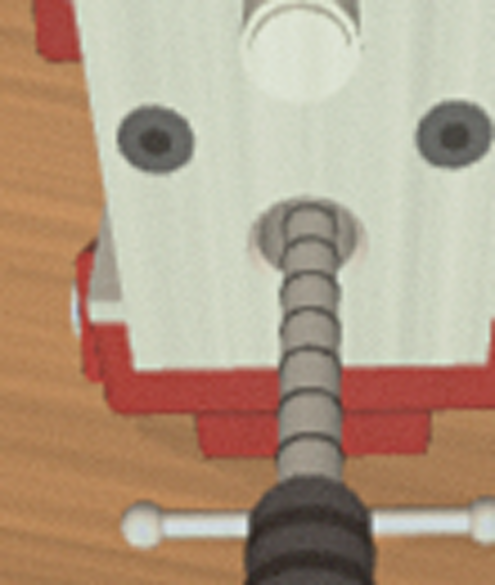

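```bash
python3 -m pendant '[{"delta_pos":[0.0005,0,0.0009],"spin":0},{"delta_pos":[0.001,0,0.0017],"spin":0},{"delta_pos":[0.0015,0,0.0026],"spin":0},{"delta_pos":[0.002,0,0.0035],"spin":0},{"delta_pos":[0.0025,0,0.0043],"spin":0},{"delta_pos":[0.0025,0,0.0043],"spin":0}]' 
python3 -m pendant '[{"delta_pos":[0.0005,0,0.0009],"spin":0},{"delta_pos":[0.001,0,0.0017],"spin":0},{"delta_pos":[0.0015,0,0.0026],"spin":0},{"delta_pos":[0.0015,0,0.0026],"spin":0}]' 
python3 -m pendant '[{"delta_pos":[0.0005,0,0.0009],"spin":0},{"delta_pos":[0.001,0,0.0017],"spin":0},{"delta_pos":[0.0015,0,0.0026],"spin":0},{"delta_pos":[0.0015,0,0.0026],"spin":0}]'
```

```text
t: 14.45
tool_pos: [0.5478, 0.2412, 0.2126]
orientation: [-3.122, -0.314, 0.009]
force: [0.8, 0.4, -1.3]
opening: 0.0177
t: 14.85
tool_pos: [0.5496, 0.2418, 0.2124]
orientation: [-3.121, -0.314, 0.006]
force: [-5.3, -1.9, 10.1]
opening: 0.0176
t: 15.25
tool_pos: [0.5515, 0.2424, 0.2122]
orientation: [-3.12, -0.314, 0.003]
force: [-5.7, -1.5, 11.8]
opening: 0.0174
```

```bash
python3 -m pendant '[{"delta_pos":[-0.002,0,-0.0006],"spin":0},{"delta_pos":[-0.002,0,-0.0006],"spin":0}]'
python3 - <<'E'
from h import *
s=st()
for c in ['wrist']:
    d=robot.read_camera(c);im=d['color']
    x0,y0=dict(wrist=(201,133),scene=(333,177))[c]
    cv2.imwrite('pics/%s11.png'%c,cv2.resize(im[y0-10:y0+80,x0:x0+90],None,fx=6.5,fy=6.5,interpolation=cv2.INTER_CUBIC))
    mark(d,c,'rod_handle')
d=robot.read_camera('scene');mark(d,'scene','rod_handle')
E
```

```text
t: 15.45
tool_pos: [0.5496, 0.2421, 0.213]
orientation: [-3.12, -0.314, 0.002]
force: [0.5, 0.8, -1.1]
opening: 0.0175
t 15.45 q [0.3259 0.1337 1.4948 0.0058 1.513  1.6956] p [0.5496 0.2421 0.213 ] f [ 0.4976  0.845  -1.1207] op 0.017494779023086125
[[ 0.9799  0.1994 -0.0017]
 [ 0.1994 -0.9799  0.0055]
 [-0.0006 -0.0058 -1.    ]]
wrist rod_handle 0.75 [0.5552 0.2433 0.231 ]
scene rod_handle 0.6 [0.5562 0.2437 0.2259]
```

View pics/wrist11.png

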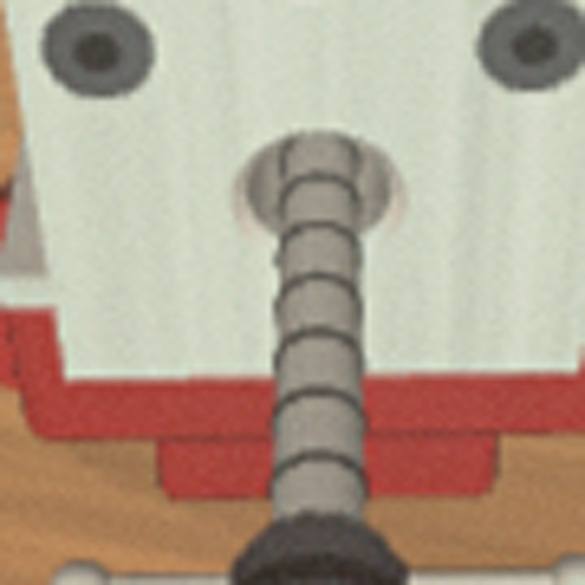

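```bash
python3 -m pendant '[{"delta_pos":[-0.003,0,-0.005],"spin":0},{"delta_pos":[-0.007,0,-0.012],"spin":0},{"delta_pos":[-0.011,0,-0.019],"spin":0},{"delta_pos":[-0.0145,0,-0.025],"spin":0},{"delta_pos":[-0.0145,0,-0.025],"spin":0}]'
python3 -m pendant '[{"delta_pos":[0.007,0,-0.003],"spin":0},{"delta_pos":[0.014,0,-0.006],"spin":0},{"delta_pos":[0.021,0,-0.009],"spin":0},{"delta_pos":[0.028,0,-0.011],"spin":0},{"delta_pos":[0.035,0,-0.013],"spin":0},{"delta_pos":[0.042,0,-0.0145],"spin":0},{"delta_pos":[0.049,0,-0.0155],"spin":0},{"delta_pos":[0.056,0,-0.016],"spin":0},{"delta_pos":[0.063,0,-0.016],"spin":0},{"delta_pos":[0.065,0,-0.016],"spin":0}]'
python3 - <<'E'
from h import *
s=st()
for c in ['wrist','scene']:
    d=robot.read_camera(c);im=d['color']
    x0,y0=dict(wrist=(201,133),scene=(333,177))[c]
    cv2.imwrite('pics/%s12.png'%c,cv2.resize(im[y0-40:y0+90,x0-20:x0+90],None,fx=4.5,fy=4.5,interpolation=cv2.INTER_CUBIC))
E
```

```text
t: 16.15
tool_pos: [0.5354, 0.2391, 0.2391]
orientation: [-3.12, -0.314, 0.0]
force: [0.9, 0.5, -0.4]
opening: 0.0178
t: 17.15
tool_pos: [0.5997, 0.2521, 0.2549]
orientation: [-3.12, -0.314, 0.001]
force: [-0.8, 0.2, -0.9]
opening: 0.0184
t 17.15 q [0.3157 0.2544 1.2828 0.0059 1.6035 1.686 ] p [0.5997 0.2521 0.2549] f [-0.8345  0.1861 -0.8552] op 0.01837931177001981
[[ 0.9799  0.1993 -0.001 ]
 [ 0.1993 -0.9799  0.0059]
 [ 0.0002 -0.006  -1.    ]]
```

View pics/wrist12.png

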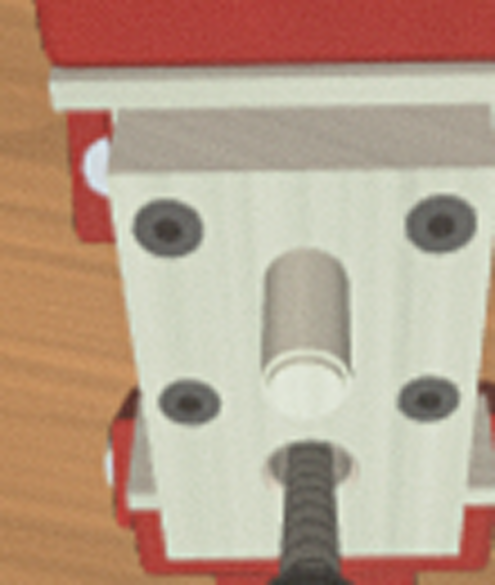

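View pics/scene12.png

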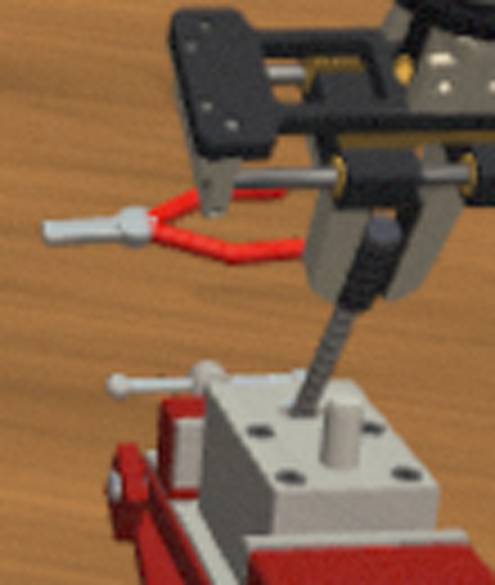

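```bash
python3 -m pendant '[{"delta_pos":[0,0,-0.025],"spin":0},{"delta_pos":[0,0,-0.065],"spin":0},{"delta_pos":[-0.016,0.036,-0.08],"spin":0},{"delta_pos":[-0.034,0.078,-0.08],"spin":0},{"delta_pos":[-0.052,0.12,-0.08],"spin":0},{"delta_pos":[-0.072,0.165,-0.08],"spin":0},{"delta_pos":[-0.092,0.21,-0.08],"spin":0},{"delta_pos":[-0.112,0.255,-0.08],"spin":0},{"delta_pos":[-0.132,0.3,-0.08],"spin":0},{"delta_pos":[-0.15,0.342,-0.08],"spin":0}]'
python3 -m pendant '[{"delta_pos":[-0.015,0.034,0],"spin":0},{"delta_pos":[-0.034,0.078,0],"spin":0},{"delta_pos":[-0.053,0.12,0],"spin":0},{"delta_pos":[-0.072,0.165,0.02],"spin":0},{"delta_pos":[-0.086,0.195,0.04],"spin":0},{"delta_pos":[-0.086,0.195,0.06],"spin":0},{"delta_pos":[-0.086,0.195,0.06],"spin":0}]'
python3 - <<'E'
from h import *
s=st()
for c in ['wrist','scene','top']:
    d=robot.read_camera(c);im=d['color']
    for l in ['rod_tip','rod_hole']: mark(d,c,l)
    P=np.array([.4757,-.3215,.045]);q=d['camera_matrix']@(d['R']@P+d['t']);x,y=(q[:2]/q[2]);print(c,x,y)
    x,y=int(x),int(y); x0,y0=max(x-45,0),max(y-60,0); print(x0,y0)
    cv2.imwrite('pics/%s13.png'%c,cv2.resize(im[y0:y0+90,x0:x0+90],None,fx=6,fy=6,interpolation=cv2.INTER_CUBIC))
E
```

```text
t: 18.25
tool_pos: [0.5198, -0.1155, 0.3332]
orientation: [-3.121, -0.314, -0.001]
force: [0.9, 0.1, -2.9]
opening: 0.0178
t: 18.95
tool_pos: [0.4725, -0.3233, 0.2684]
orientation: [-3.117, -0.31, 0.005]
force: [0.2, 1.0, -2.8]
opening: 0.0176
t 18.95 q [-0.6924  0.0493  1.4843  0.0042  1.6169  0.6803] p [ 0.4725 -0.3233  0.2684] f [ 0.2152  0.9792 -2.8346] op 0.017593690609589274
[[ 0.9804  0.197  -0.0042]
 [ 0.197  -0.9804  0.0089]
 [-0.0023 -0.0095 -1.    ]]
wrist rod_tip 0.88 [ 0.4683 -0.3216  0.1574]
wrist rod_hole 0.67 [ 0.4686 -0.3214  0.1597]
wrist 250.46565773729526 164.5391228148887
205 104
scene rod_tip 0.52 [ 0.474  -0.3281  0.161 ]
scene rod_hole 0.89 [ 0.4758 -0.3243  0.0459]
scene 149.46397613776145 182.90455010819977
104 122
top rod_tip 0.54 [ 0.4779  0.0782 -0.0019]
top rod_hole 0.98 [ 0.4754 -0.3206  0.0435]
top 352.45997310005794 233.05203784843002
307 173
```

View pics/wrist13.png

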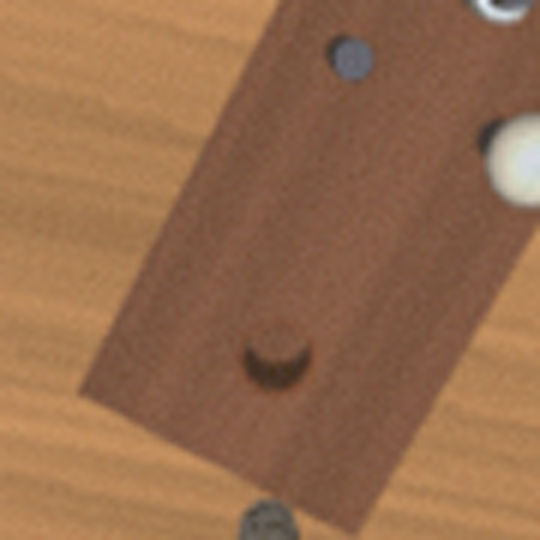

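View pics/scene13.png

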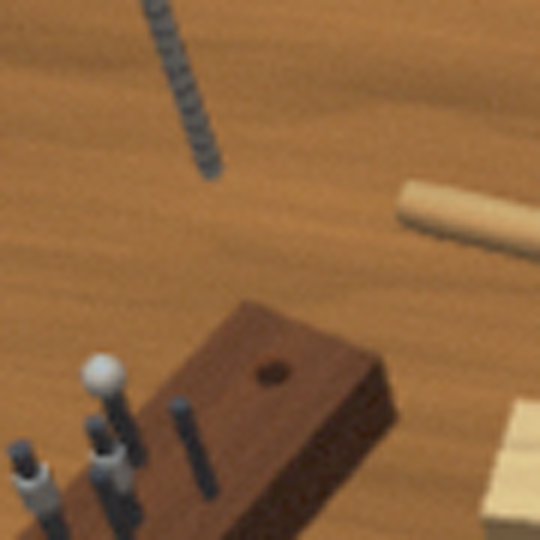

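```bash
python3 -m pendant '[{"delta_pos":[0.005,0,0.02],"spin":0},{"delta_pos":[0.005,0,0.05],"spin":0},{"delta_pos":[0.005,0,0.08],"spin":0},{"delta_pos":[0.005,0,0.098],"spin":0},{"delta_pos":[0.005,0,0.1],"spin":0},{"delta_pos":[0.005,0,0.1],"spin":0}]'
python3 - <<'E'
from h import *
s=st()
for c in ['wrist','scene','top']:
    d=robot.read_camera(c);im=d['color']
    for l in ['rod_tip','rod_hole']: mark(d,c,l)
    P=np.array([.4757,-.3215,.045]);q=d['camera_matrix']@(d['R']@P+d['t']);x,y=(q[:2]/q[2]);print(c,x,y)
    x,y=int(x),int(y); x0,y0=max(x-45,0),max(y-60,0); print(x0,y0)
    cv2.imwrite('pics/%s14.png'%c,cv2.resize(im[y0:y0+90,x0:x0+90],None,fx=6,fy=6,interpolation=cv2.INTER_CUBIC))
E
```

```text
t: 20.0
tool_pos: [0.4801, -0.3215, 0.1734]
orientation: [-3.121, -0.316, -0.002]
force: [0.7, -0.2, -1.6]
opening: 0.0177
t 20.0 q [-0.6816  0.0971  1.6071  0.0042  1.4393  0.687 ] p [ 0.4801 -0.3215  0.1734] f [ 0.6558 -0.207  -1.6279] op 0.01765658487063223
[[ 0.9797  0.2003  0.0011]
 [ 0.2003 -0.9797  0.0044]
 [ 0.002  -0.0041 -1.    ]]
wrist rod_tip 0.81 [ 0.4833 -0.3232  0.0637]
wrist rod_hole 0.72 [ 0.4777 -0.3196  0.0446]
wrist 249.5098467694754 189.35642186806407
204 129
scene rod_tip 0.77 [ 0.4823 -0.3261  0.0631]
scene rod_hole 0.9 [ 0.4749 -0.3256  0.0438]
scene 149.46397613776145 182.90455010819977
104 122
top rod_hole 0.95 [ 0.4743 -0.3168  0.0403]
top 352.45997310005794 233.05203784843002
307 173
```

View pics/wrist14.png

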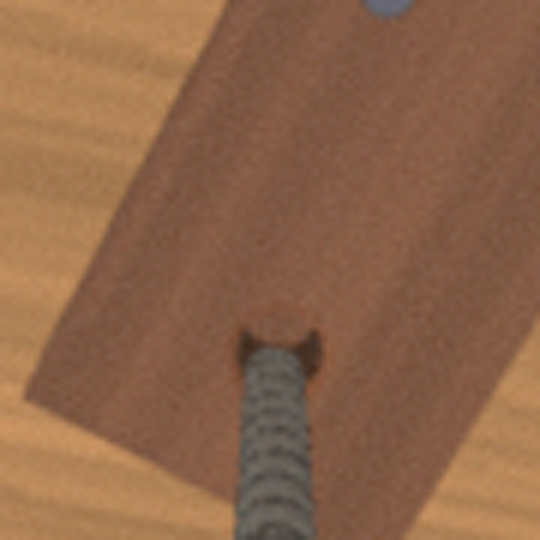

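View pics/scene14.png

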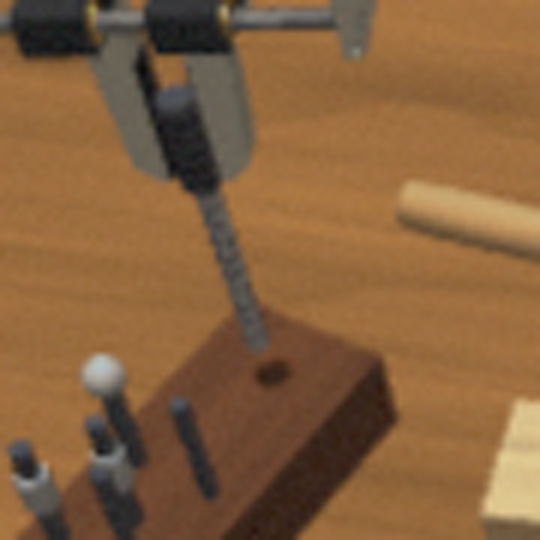

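View pics/top14.png

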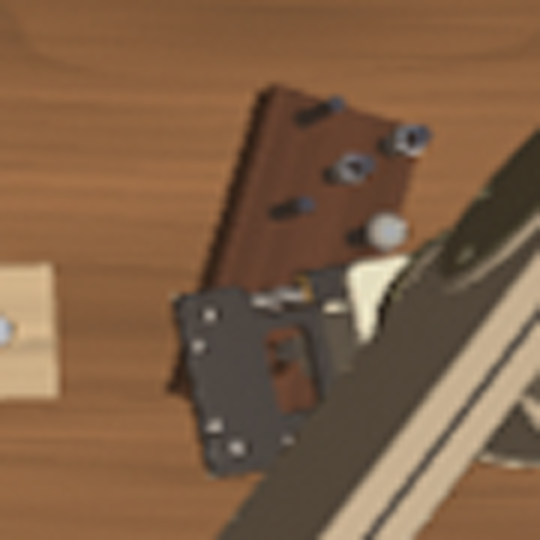

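```bash
python3 -m pendant '[{"delta_pos":[-0.004,0,0],"spin":0},{"delta_pos":[-0.006,0.0005,0.004],"spin":0},{"delta_pos":[-0.006,0.0005,0.012],"spin":0},{"delta_pos":[-0.006,0.0005,0.02],"spin":0},{"delta_pos":[-0.006,0.0005,0.025],"spin":0},{"delta_pos":[-0.006,0.0005,0.025],"spin":0}]'
python3 - <<'E'
from h import *
s=st()
for c in ['wrist','scene']:
    d=robot.read_camera(c);im=d['color']
    x0,y0=dict(wrist=(204,129),scene=(104,122))[c]
    cv2.imwrite('pics/%s15.png'%c,cv2.resize(im[y0:y0+90,x0:x0+90],None,fx=6,fy=6,interpolation=cv2.INTER_CUBIC))
E
```

```text
t: 21.05
tool_pos: [0.474, -0.3228, 0.147]
orientation: [-3.12, -0.316, -0.002]
force: [0.5, 0.3, -2.1]
opening: 0.0178
t 21.05 q [-0.6902  0.1059  1.6468  0.0044  1.3919  0.6782] p [ 0.474  -0.3228  0.147 ] f [ 0.5031  0.2681 -2.1035] op 0.01783837128284976
[[ 0.9798  0.2002  0.0004]
 [ 0.2002 -0.9797  0.0053]
 [ 0.0015 -0.0051 -1.    ]]
```

View pics/wrist15.png

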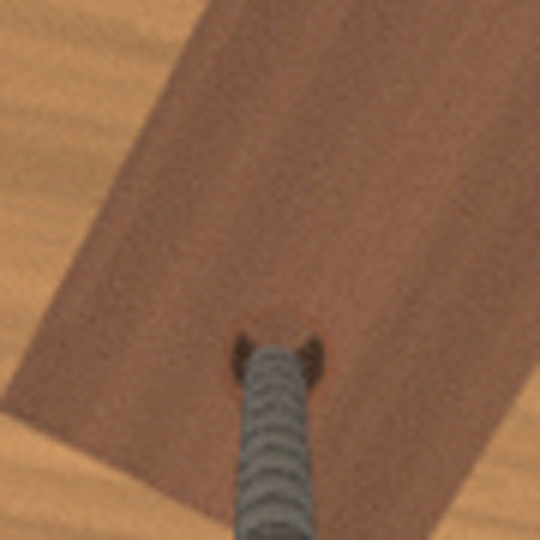

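View pics/scene15.png

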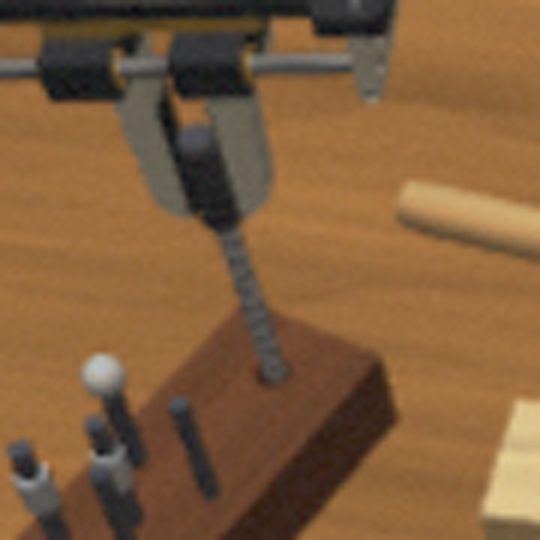

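```bash
python3 -m pendant '[{"delta_pos":[0,0.0005,0.006],"spin":0},{"delta_pos":[0,0.0005,0.012],"spin":0},{"delta_pos":[0,0.0005,0.018],"spin":0},{"delta_pos":[0,0.0005,0.024],"spin":0},{"delta_pos":[0,0.0005,0.027],"spin":0},{"delta_pos":[0,0.0005,0.027],"spin":0}]'
```

```text
t: 21.75
tool_pos: [0.4742, -0.3233, 0.1205]
orientation: [-3.121, -0.316, -0.002]
force: [0.3, -0.2, -0.8]
opening: 0.0175
```

```bash
python3 -m pendant '[{"delta_pos":[0,0,0.002],"spin":0},{"delta_pos":[0,0,0.002],"spin":0},{"delta_pos":[0,0,0.002],"spin":0},{"delta_pos":[0,0,0.002],"spin":0}]' 0.05 10
python3 -m pendant '[{"delta_pos":[0,0,-0.02],"spin":0},{"delta_pos":[0,0,-0.06],"spin":0},{"delta_pos":[0,0,-0.1],"spin":0},{"delta_pos":[0,0,-0.11],"spin":0},{"delta_pos":[0,0,-0.11],"spin":0}]'
python3 - <<'E'
from h import *
s=st()
for c in ['wrist','scene','top']:
    d=pic(c,c+'16')
    for l in ['rod_handle','rod_tip','dowel_middle_mid','dowel_short_mid','dowel_long_mid','rack']: mark(d,c,l)
E
```

```text
t: 22.15
tool_pos: [0.4744, -0.3235, 0.1189]
orientation: [-3.121, -0.316, -0.003]
force: [-0.2, -0.2, -0.2]
opening: 0.0427
t: 22.65
tool_pos: [0.4756, -0.325, 0.2319]
orientation: [-3.125, -0.316, -0.009]
force: [-0.8, -0.1, -0.3]
opening: 0.0443
t 22.65 q [-0.6914  0.0566  1.5426  0.0043  1.539   0.6778] p [ 0.4756 -0.325   0.2319] f [-0.8003 -0.069  -0.254 ] op 0.04433638614670345
[[ 0.9797  0.2002  0.0053]
 [ 0.2002 -0.9798  0.0011]
 [ 0.0055 -0.     -1.    ]]
wrist rod_handle 0.76 [ 0.4968 -0.3332  0.1351]
wrist rod_tip 0.61 [ 0.4726 -0.3216  0.0091]
wrist dowel_middle_mid 0.66 [ 0.4766 -0.05    0.0436]
wrist dowel_short_mid 0.75 [ 0.4819 -0.1804  0.037 ]
wrist dowel_long_mid 0.76 [ 0.4829 -0.117   0.0494]
scene rod_tip 0.72 [ 0.4749 -0.3235  0.0081]
scene dowel_middle_mid 0.45 [ 0.4788 -0.0535  0.0428]
scene dowel_short_mid 0.63 [0.6252 0.263  0.2071]
scene dowel_long_mid 0.5 [ 0.4822 -0.1134  0.0498]
scene rack 0.63 [ 0.4843 -0.1188 -0.0039]
top dowel_middle_mid 0.38 [ 0.4821 -0.046   0.0466]
top dowel_short_mid 0.38 [ 0.4904 -0.1836  0.0372]
top dowel_long_mid 0.44 [ 0.4865 -0.1154  0.0487]
top rack 0.68 [ 0.4816 -0.1171 -0.0009]
```

View pics/wrist16.png

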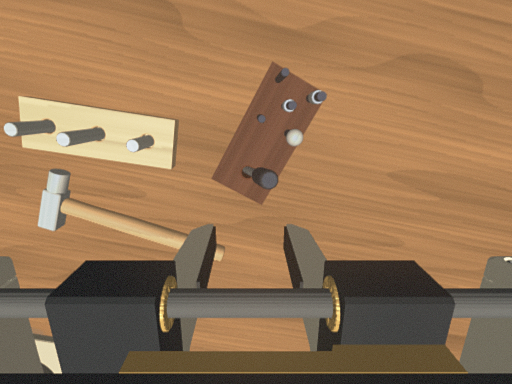

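View pics/scene16.png

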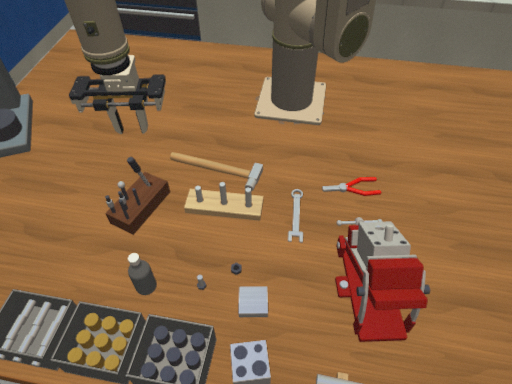

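Run:
```python
from h import *
im=cv2.imread('pics/scene16.png')[170:225,175:275]
d=robot.read_camera('scene')
big=cv2.resize(im,None,fx=7,fy=7,interpolation=cv2.INTER_CUBIC)
for y in (-.182,-.117,-.051):
    for L in (60,72,84):
        P=np.array([.482,y,.010+L/1000]);q=d['camera_matrix']@(d['R']@P+d['t']);x,v=q[:2]/q[2]
        cv2.circle(big,(int((x-175+.5)*7),int((v-170+.5)*7)),3,{60:(0,0,255),72:(0,255,0),84:(255,0,0)}[L],-1)
cv2.imwrite('pics/d16.png',big)
```

```text
(no output)
```

View pics/d16.png

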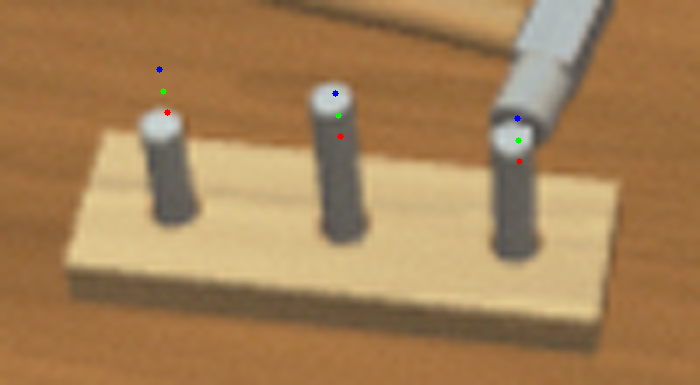

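```bash
python3 -m pendant '[{"delta_pos":[0.008,-0.036,0],"spin":0},{"delta_pos":[0.018,-0.08,0],"spin":0},{"delta_pos":[0.028,-0.125,0],"spin":0},{"delta_pos":[0.038,-0.17,0],"spin":0},{"delta_pos":[0.048,-0.215,0.02],"spin":0},{"delta_pos":[0.056,-0.25,0.05],"spin":0},{"delta_pos":[0.06,-0.267,0.08],"spin":0},{"delta_pos":[0.06,-0.267,0.08],"spin":0}]' 0.05 10
python3 - <<'E'
from h import *
s=st()
for c in ['wrist','top','scene']:
    d=pic(c,c+'17')
    for l in ['dowel_middle_mid']: mark(d,c,l)
E
```

```text
t: 24.55
tool_pos: [0.4767, -0.0472, 0.1457]
orientation: [-3.118, -0.32, 0.008]
force: [-0.2, -0.1, -0.7]
opening: 0.044
t 24.55 q [-0.2098 -0.1485  1.8998  0.0053  1.3974  1.1552] p [ 0.4767 -0.0472  0.1457] f [-0.1565 -0.1175 -0.7165] op 0.044010844282124165
[[ 0.9791  0.2033 -0.0059]
 [ 0.2034 -0.9791  0.0066]
 [-0.0044 -0.0076 -1.    ]]
wrist dowel_middle_mid 0.58 [ 0.4781 -0.0486  0.0458]
scene dowel_middle_mid 0.66 [ 0.4816 -0.0552  0.0435]
```

View pics/wrist17.png

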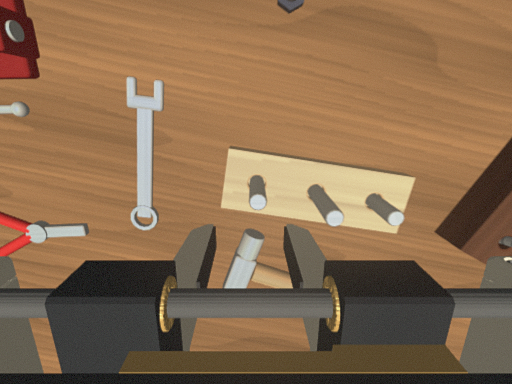

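```bash
python3 -m pendant '[{"delta_pos":[0.0025,0.004,0.01],"spin":0},{"delta_pos":[0.0025,0.004,0.035],"spin":0},{"delta_pos":[0.0025,0.004,0.06],"spin":0},{"delta_pos":[0.0025,0.004,0.08],"spin":0},{"delta_pos":[0.0025,0.004,0.09],"spin":0},{"delta_pos":[0.0025,0.004,0.091],"spin":0},{"delta_pos":[0.0025,0.004,0.091],"spin":0}]'
python3 - <<'E'
from h import *
s=st()
pic('wrist','wrist18');
E
```

```text
t: 25.55
tool_pos: [0.4851, -0.0549, 0.0616]
orientation: [-3.123, -0.313, -0.008]
force: [-0.3, -0.6, 0.7]
opening: 0.0442
t 25.55 q [-0.2212 -0.04    1.9614  0.0048  1.2164  1.1483] p [ 0.4851 -0.0549  0.0616] f [-0.3091 -0.5851  0.7294] op 0.04423990538080483
[[ 0.9801  0.1983  0.0047]
 [ 0.1983 -0.9801  0.0035]
 [ 0.0053 -0.0025 -1.    ]]
```

View pics/wrist18.png

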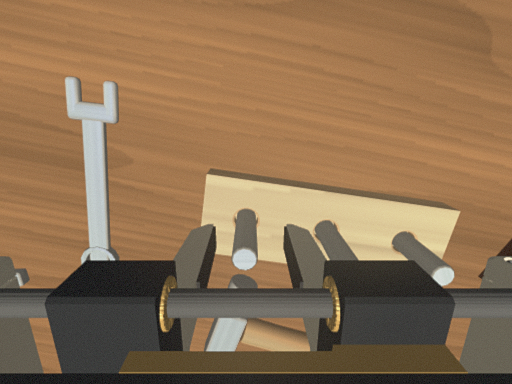

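```bash
python3 -m pendant '[{"delta_pos":[-0.004,-0.001,0.003],"spin":0},{"delta_pos":[-0.004,-0.001,0.0075],"spin":0},{"delta_pos":[-0.004,-0.001,0.0075],"spin":0}]'
python3 -m pendant '[{"delta_pos":[0,0,0],"spin":0},{"delta_pos":[0,0,0],"spin":0},{"delta_pos":[0,0,0],"spin":0},{"delta_pos":[0,0,0],"spin":0},{"delta_pos":[0,0,0],"spin":0}]' 1 10
python3 - <<'E'
from h import *
s=st()
pic('wrist','wrist19');pic('scene','scene19',(150,130,300,240),5)
E
```

```text
t: 25.9
tool_pos: [0.4812, -0.0546, 0.0544]
orientation: [-3.123, -0.313, -0.009]
force: [-0.5, 1.3, 0.1]
opening: 0.044
t: 26.4
tool_pos: [0.4812, -0.0544, 0.0545]
orientation: [-3.123, -0.313, -0.01]
force: [-0.4, -0.0, 0.6]
opening: 0.0155
t 26.4 q [-0.2223 -0.0419  1.9774  0.0052  1.2012  1.1468] p [ 0.4812 -0.0544  0.0545] f [-0.3589 -0.0001  0.5751] op 0.015489128508599598
[[ 0.9801  0.1985  0.0058]
 [ 0.1985 -0.9801  0.0036]
 [ 0.0064 -0.0024 -1.    ]]
```

View pics/wrist19.png

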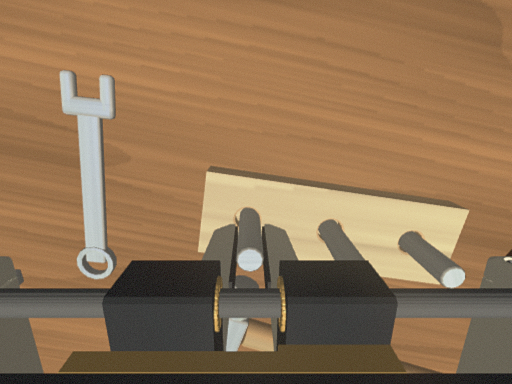

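View pics/scene19.png

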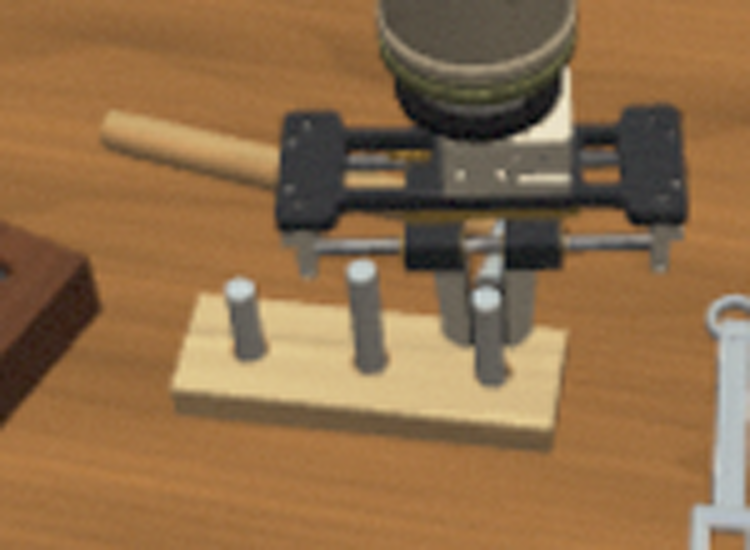

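```bash
python3 -m pendant '[{"delta_pos":[0,0,-0.003],"spin":0},{"delta_pos":[0,0,-0.006],"spin":0},{"delta_pos":[-0.005,0,-0.006],"spin":0},{"delta_pos":[-0.010,0,-0.006],"spin":0},{"delta_pos":[-0.015,0,-0.005],"spin":0},{"delta_pos":[-0.02,0,-0.004],"spin":0},{"delta_pos":[-0.022,0,-0.004],"spin":0}]'
python3 - <<'E'
from h import *
s=st()
pic('wrist','wrist20');pic('scene','scene20',(150,130,300,240),5)
E
```

```text
t: 27.2
tool_pos: [0.4589, -0.0589, 0.058]
orientation: [-3.123, -0.313, -0.009]
force: [2.5, 1.9, -1.7]
opening: 0.0157
t 27.2 q [-0.2425 -0.1079  2.0327  0.0052  1.2125  1.1269] p [ 0.4589 -0.0589  0.058 ] f [ 2.4683  1.8808 -1.723 ] op 0.015744601717343425
[[ 0.9801  0.1983  0.0054]
 [ 0.1983 -0.9801  0.0037]
 [ 0.006  -0.0026 -1.    ]]
```

View pics/wrist20.png

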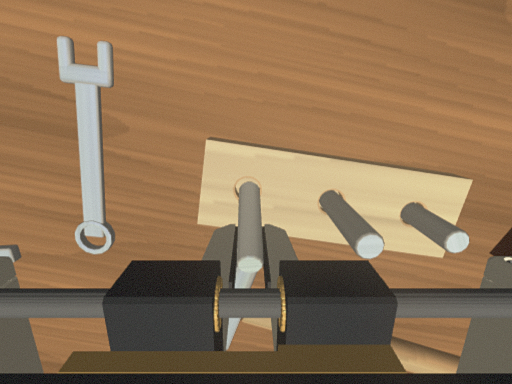

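View pics/scene20.png

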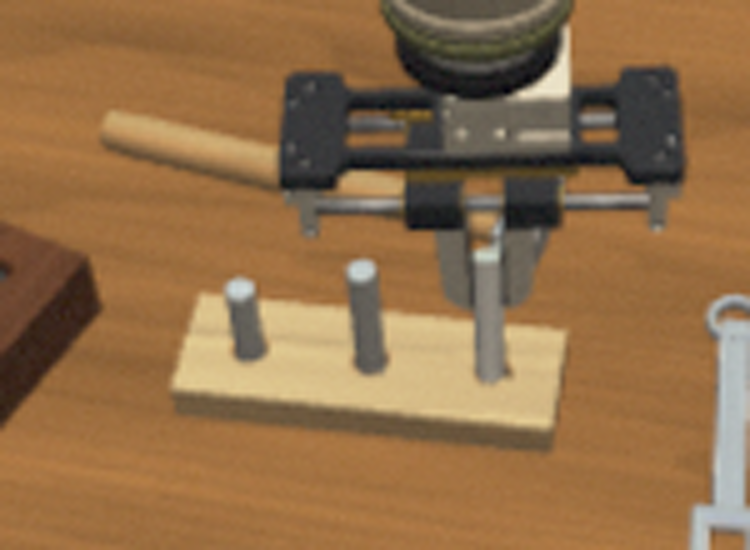

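```bash
python3 -m pendant '[{"delta_pos":[-0.004,0,-0.001],"spin":0},{"delta_pos":[-0.007,0,-0.001],"spin":0},{"delta_pos":[-0.009,0,-0.001],"spin":0},{"delta_pos":[-0.009,0,-0.001],"spin":0}]' 
python3 -m pendant '[{"delta_pos":[-0.001,0,-0.008],"spin":0},{"delta_pos":[-0.001,0,-0.03],"spin":0},{"delta_pos":[-0.001,0,-0.06],"spin":0},{"delta_pos":[-0.001,0,-0.1],"spin":0},{"delta_pos":[-0.001,0,-0.14],"spin":0},{"delta_pos":[-0.001,0,-0.16],"spin":0},{"delta_pos":[-0.001,0,-0.16],"spin":0}]'
python3 - <<'E'
from h import *
s=st()
pic('wrist','wrist21');pic('scene','scene21',(150,80,300,190),5)
d=robot.read_camera('scene');mark(d,'scene','dowel_middle_mid')
E
```

```text
t: 27.7
tool_pos: [0.4501, -0.0609, 0.0591]
orientation: [-3.123, -0.313, -0.009]
force: [1.3, 1.1, 0.1]
opening: 0.0157
t: 28.4
tool_pos: [0.4501, -0.0624, 0.2235]
orientation: [3.126, 0.313, 0.018]
force: [0.2, 0.5, -0.8]
opening: 0.0152
t 28.4 q [-0.254  -0.2887  1.8765  0.0041  1.5427  1.1174] p [ 0.4501 -0.0624  0.2235] f [ 0.2014  0.5453 -0.7954] op 0.01522677069641721
[[ 0.9801  0.198   0.0117]
 [ 0.198  -0.9802  0.0012]
 [ 0.0117  0.0012 -0.9999]]
scene dowel_middle_mid 0.63 [ 0.4615 -0.0593  0.2089]
```

View pics/wrist21.png

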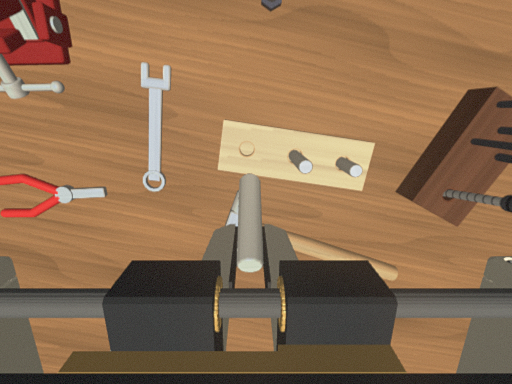

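View pics/scene21.png

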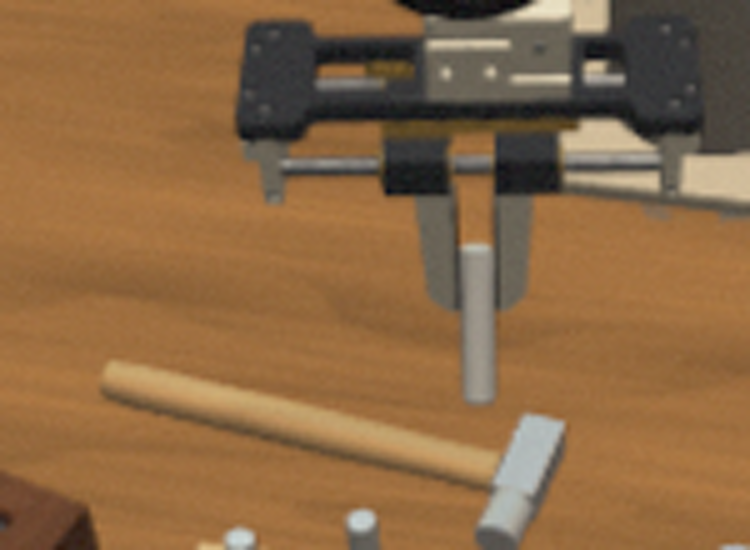

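Run:
```python
from h import *
s=robot.read_state();T=Ro.from_rotvec(s['orientation']).as_matrix();p=np.array(s['tool_pos'])
d=robot.read_camera('wrist')
im=d['color'][160:280,200:300]; cv2.imwrite('pics/w22.png',cv2.resize(im,None,fx=5,fy=5,interpolation=cv2.INTER_CUBIC))
c=-d['R'].T@d['t']
def ray(px):
    r=d['R'].T@np.linalg.solve(d['camera_matrix'],[px[0],px[1],1.]); n=T[:,1]; n=n/np.linalg.norm(n)
    return c+r*(n@(p-c))/(n@r)
for px in [(249,176),(249,178),(249,182),(250,260),(250,264),(250,268)]:
    q=ray(px); print(px,T.T@(q-p)*1000)
print(T.T@(c-p))
```

```text
(249, 176) [ 109.0665    0.     -276.1457]
(249, 178) [ 109.8498    0.     -275.9056]
(249, 182) [ 111.4163    0.     -275.4253]
(250, 260) [-12.4304   0.      -5.6839]
(250, 264) [-14.9001   0.      -6.426 ]
(250, 268) [-17.3701  -0.      -7.1681]
[ 0.082  -0.0003 -0.1649]
```

View pics/w22.png

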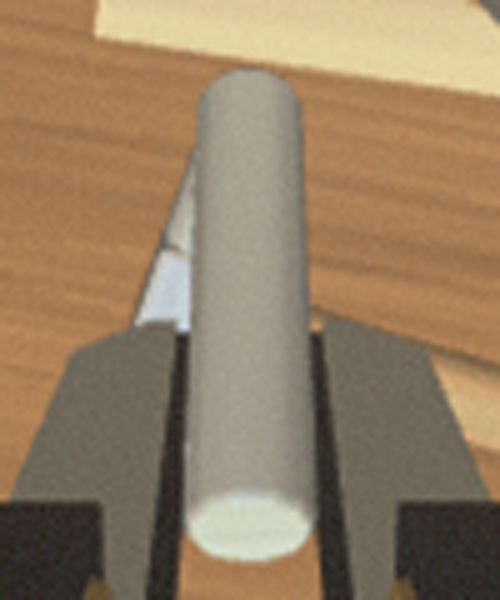

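Run:
```python
from h import *
from scipy.optimize import least_squares
s=robot.read_state();T=Ro.from_rotvec(s['orientation']).as_matrix();p=np.array(s['tool_pos'])
d=robot.read_camera('wrist')
def pr(x,y,z):
    q=d['camera_matrix']@(d['R']@(p+T@np.array([x,y,z])/1000)+d['t']); return q[:2]/q[2]
th=np.linspace(0,2*np.pi,60)
def model(v):
    phi,g,a=v; D=np.array([np.sin(phi),np.cos(phi)]) # toward foot
    N=np.array([np.cos(phi),-np.sin(phi)])
    G=np.array([g,-19.])
    def circ(l,r):
        o=[]
        for t in th:
            q=G+D*l+N*r*np.cos(t); o.append(pr(q[0],r*np.sin(t),q[1]))
        return np.array(o)
    top=circ(-a,8); f1=circ(72-a-3,8); f2=circ(72-a,6)
    r1=top[:,1].mean()
    r2=min(f1[:,1].min(),f2[:,1].min())
    return r1,r2,top[:,1].max()-top[:,1].min()
for g in (-2,0,2):
  f=lambda v:np.array([model([v[0],g,v[1]])[0]-265.5,model([v[0],g,v[1]])[1]-174])
  r=least_squares(f,[.5,8.5]);print(g,np.degrees(r.x[0]),r.x[1],model([r.x[0],g,r.x[1]]))
  for ph in (20,24,28,32): print(ph,model([np.radians(ph),g,8.5]))
```

```text
-2 28.397059418602716 6.270453882467328 (np.float64(265.500000000001), np.float64(173.9999999999963), np.float64(14.409249297089673))
20 (np.float64(267.73293604426647), np.float64(185.02730100840466), np.float64(18.050975143251264))
24 (np.float64(268.3870680083709), np.float64(180.65398900612823), np.float64(16.305081583695994))
28 (np.float64(268.97930322445535), np.float64(176.43795962690623), np.float64(14.482653496424916))
32 (np.float64(269.5067666936777), np.float64(172.39508511594158), np.float64(12.595689962264089))
0 27.619512648366108 8.301688733642374 (np.float64(265.50000000000006), np.float64(173.9999999999999), np.float64(14.94392100500761))
20 (np.float64(264.6021113451831), np.float64(182.47275221386778), np.float64(18.310040320896263))
24 (np.float64(265.26569746144173), np.float64(178.04887841475306), np.float64(16.573756269574687))
28 (np.float64(265.86775317507346), np.float64(173.7784033859836), np.float64(14.759415180898657))
32 (np.float64(266.4053512193983), np.float64(169.67709704413426), np.float64(12.878999680603727))
2 26.82876906395714 10.3689014402664 (np.float64(265.4999999999998), np.float64(174.00000000000014), np.float64(15.502523164280888))
20 (np.float64(261.44789364738284), np.float64(179.90404354088056), np.float64(18.57247876787821))
24 (np.float64(262.12105503295476), np.float64(175.4291106095454), np.float64(16.845989810556347))
28 (np.float64(262.7330592999275), np.float64(171.10363921422154), np.float64(15.039899029455853))
32 (np.float64(263.28092619516957), np.float64(166.9432931937159), np.float64(13.166172069823801))
```

```bash
python3 -m pendant '[{"delta_pos":[0.016,-0.028,-0.01],"spin":0},{"delta_pos":[0.034,-0.06,-0.02],"spin":0},{"delta_pos":[0.054,-0.095,-0.02],"spin":0},{"delta_pos":[0.075,-0.13,-0.02],"spin":0},{"delta_pos":[0.096,-0.165,-0.02],"spin":0},{"delta_pos":[0.117,-0.2,-0.02],"spin":0},{"delta_pos":[0.138,-0.235,-0.02],"spin":0},{"delta_pos":[0.155,-0.265,-0.01],"spin":0},{"delta_pos":[0.163,-0.278,0.005],"spin":0},{"delta_pos":[0.163,-0.278,0.014],"spin":0}]'
python3 - <<'E'
from h import *
s=st()
for c in ['wrist','scene']:
    d=robot.read_camera(c);im=d['color']
    x0,y0=dict(wrist=(185,100),scene=(313,147))[c]
    cv2.imwrite('pics/%s23.png'%c,cv2.resize(im[y0:y0+120,x0:x0+120],None,fx=4.8,fy=4.8,interpolation=cv2.INTER_CUBIC))
    mark(d,c,'bore');mark(d,c,'dowel_middle_mid')
E
```

```text
t: 29.7
tool_pos: [0.5508, 0.2451, 0.2014]
orientation: [-3.122, -0.316, 0.002]
force: [-0.2, -0.4, -0.7]
opening: 0.0154
t 29.7 q [0.3313 0.1465 1.502  0.0036 1.4938 1.7   ] p [0.5508 0.2451 0.2014] f [-0.2391 -0.411  -0.6994] op 0.015365336873255777
[[ 0.9797  0.2005 -0.0018]
 [ 0.2005 -0.9797  0.0031]
 [-0.0012 -0.0034 -1.    ]]
wrist bore 0.88 [0.5951 0.2531 0.1541]
wrist dowel_middle_mid 0.87 [0.5588 0.2479 0.1921]
scene bore 0.82 [0.5908 0.248  0.1537]
scene dowel_middle_mid 0.66 [0.5662 0.2457 0.1927]
```

View pics/wrist23.png

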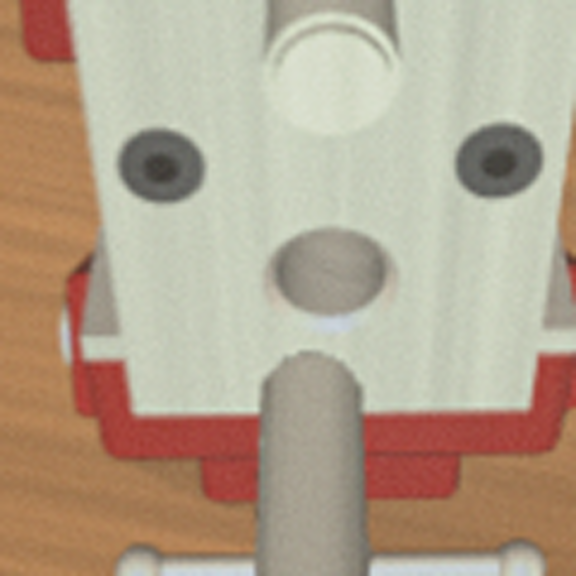

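View pics/scene23.png

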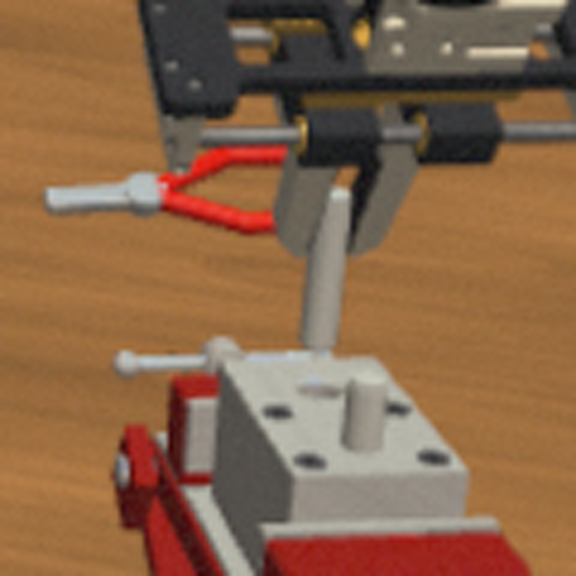

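```bash
python3 -m pendant '[{"delta_pos":[0,0.001,-0.003],"spin":0},{"delta_pos":[0.004,0.003,-0.0035],"spin":0},{"delta_pos":[0.0057,0.0035,-0.0035],"spin":0},{"delta_pos":[0.0057,0.0035,-0.0035],"spin":0}]'
python3 - <<'E'
from h import *
s=st()
for c in ['wrist','scene']:
    d=robot.read_camera(c);im=d['color']
    x0,y0=dict(wrist=(185,100),scene=(313,147))[c]
    big=cv2.resize(im[y0:y0+120,x0:x0+120],None,fx=4.8,fy=4.8,interpolation=cv2.INTER_CUBIC)
    cv2.imwrite('pics/%s24.png'%c,big)
    if c=='wrist':
        T=Ro.from_rotvec(s['orientation']).as_matrix();p=np.array(s['tool_pos'])
        ph=np.radians(27.6);f=p+T@(np.array([63.6*np.sin(ph),0,63.6*np.cos(ph)-19])/1000)
        print('foot',f)
        P=lambda X:(lambda q:((q[:2]/q[2]-[x0,y0])*4.8).round())(d['camera_matrix']@(d['R']@X+d['t']))
        print(P(f),[ (b,P(np.array([b,.2497,.155]))) for b in (.590,.592,.594,.596)])
E
```

```text
t: 30.4
tool_pos: [0.559, 0.2399, 0.2093]
orientation: [-3.122, -0.31, -0.006]
force: [0.4, 0.2, -0.4]
opening: 0.0157
t 30.4 q [0.3193 0.1516 1.4819 0.0031 1.5032 1.6923] p [0.559  0.2399 0.2093] f [ 0.4467  0.1614 -0.3848] op 0.015663438274629148
[[ 0.9805  0.1963  0.0037]
 [ 0.1963 -0.9805  0.0044]
 [ 0.0045 -0.0036 -1.    ]]
foot [0.588  0.2459 0.1721]
[312. 385.] [(0.59, array([292., 344.])), (0.592, array([294., 332.])), (0.594, array([297., 321.])), (0.596, array([299., 309.]))]
```

View pics/wrist24.png

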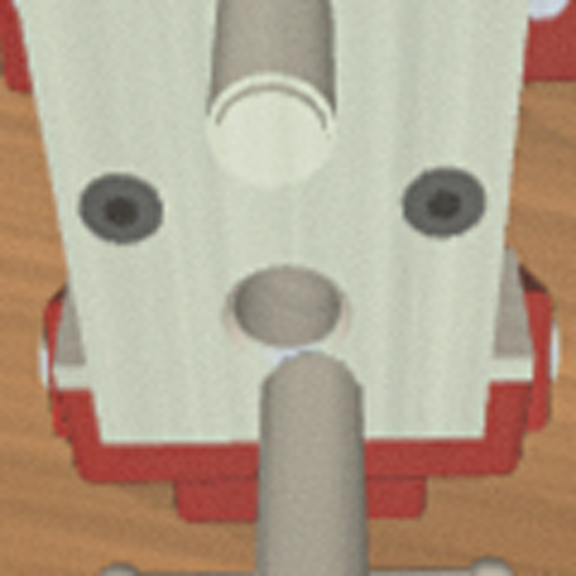

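View pics/scene24.png

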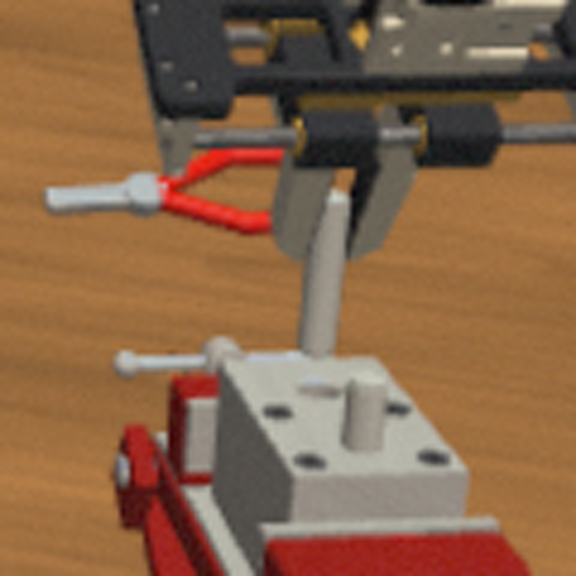

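```bash
python3 -m pendant '[{"delta_pos":[0,-0.002,0.001],"spin":0},{"delta_pos":[0.001,-0.0037,0.003],"spin":0},{"delta_pos":[0.0025,-0.0037,0.006],"spin":0},{"delta_pos":[0.0034,-0.0037,0.008],"spin":0},{"delta_pos":[0.0034,-0.0037,0.008],"spin":0},{"delta_pos":[0.0034,-0.0037,0.008],"spin":0}]'
python3 - <<'E'
from h import *
s=st()
for c in ['wrist','scene']:
    d=robot.read_camera(c);im=d['color']
    x0,y0=dict(wrist=(185,100),scene=(313,147))[c]
    big=cv2.resize(im[y0:y0+120,x0:x0+120],None,fx=4.8,fy=4.8,interpolation=cv2.INTER_CUBIC)
    cv2.imwrite('pics/%s25.png'%c,big)
    if c=='wrist':
        T=Ro.from_rotvec(s['orientation']).as_matrix();p=np.array(s['tool_pos'])
        ph=np.radians(27.6);f=p+T@(np.array([63.6*np.sin(ph),0,63.6*np.cos(ph)-19])/1000)
        print('foot',f)
        P=lambda X:(lambda q:((q[:2]/q[2]-[x0,y0])*4.8).round())(d['camera_matrix']@(d['R']@X+d['t']))
        print(P(f),[ (b,P(np.array([b,.2497,.155]))) for b in (.590,.592,.594,.596)])
E
```

```text
t: 31.1
tool_pos: [0.5611, 0.2444, 0.2008]
orientation: [-3.122, -0.31, -0.005]
force: [0.6, -0.0, -0.8]
opening: 0.0157
t 31.1 q [0.3252 0.1669 1.4807 0.003  1.4903 1.6977] p [0.5611 0.2444 0.2008] f [ 0.5641 -0.0303 -0.8352] op 0.015682891190879705
[[ 0.9805  0.1967  0.0025]
 [ 0.1967 -0.9805  0.0041]
 [ 0.0033 -0.0035 -1.    ]]
foot [0.5901 0.2504 0.1635]
[312. 385.] [(0.59, array([316., 373.])), (0.592, array([318., 361.])), (0.594, array([321., 349.])), (0.596, array([323., 337.]))]
```

View pics/wrist25.png

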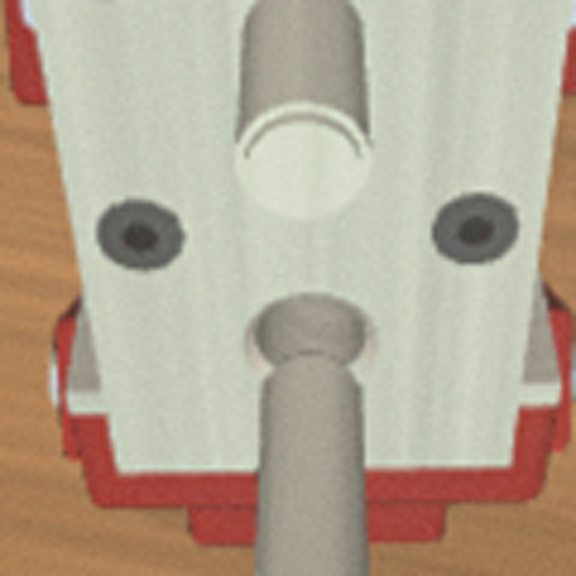

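View pics/scene25.png

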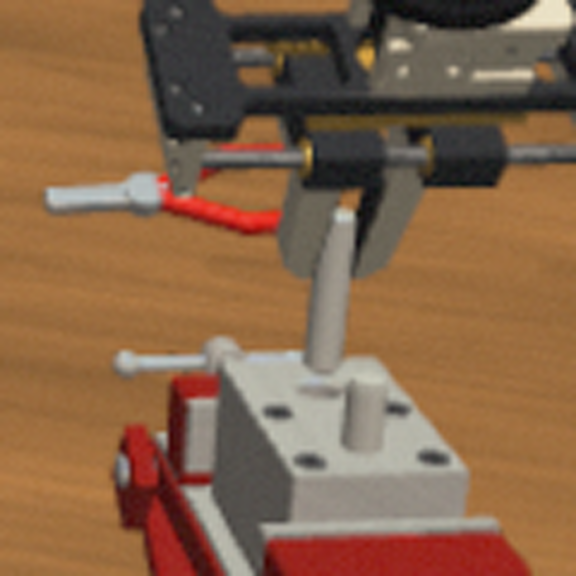

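```bash
python3 -m pendant '[{"delta_pos":[0.0015,0,0.0026],"spin":0},{"delta_pos":[0.003,0,0.0052],"spin":0},{"delta_pos":[0.0045,0,0.0078],"spin":0},{"delta_pos":[0.006,0,0.0104],"spin":0},{"delta_pos":[0.007,0,0.0121],"spin":0},{"delta_pos":[0.008,0,0.0139],"spin":0},{"delta_pos":[0.008,0,0.0139],"spin":0}]'
python3 - <<'E'
from h import *
s=st()
for c in ['wrist','scene']:
    d=robot.read_camera(c);im=d['color']
    x0,y0=dict(wrist=(185,100),scene=(313,147))[c]
    big=cv2.resize(im[y0:y0+120,x0:x0+120],None,fx=4.8,fy=4.8,interpolation=cv2.INTER_CUBIC)
    cv2.imwrite('pics/%s26.png'%c,big)
E
```

```text
t: 31.9
tool_pos: [0.569, 0.246, 0.1867]
orientation: [-3.122, -0.31, -0.004]
force: [-1.2, 1.3, -1.2]
opening: 0.0156
t 31.9 q [0.3235 0.1956 1.4742 0.0031 1.4682 1.696 ] p [0.569  0.246  0.1867] f [-1.2212  1.293  -1.1965] op 0.01563481908693356
[[ 0.9805  0.1967  0.0024]
 [ 0.1967 -0.9805  0.004 ]
 [ 0.0031 -0.0035 -1.    ]]
```

View pics/wrist26.png

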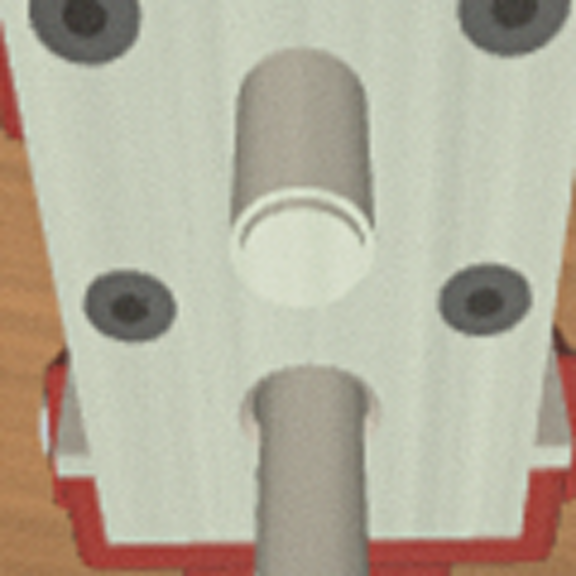

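View pics/scene26.png

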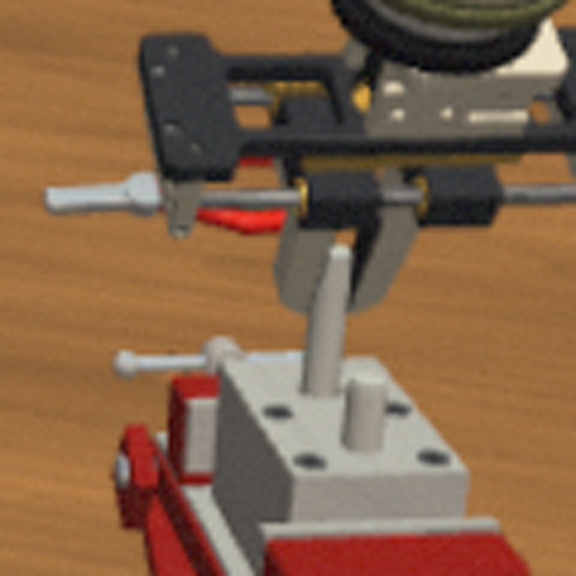

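```bash
python3 -m pendant '[{"delta_pos":[0.0015,0,0.0026],"spin":0},{"delta_pos":[0.003,0,0.0052],"spin":0},{"delta_pos":[0.0045,0,0.0078],"spin":0},{"delta_pos":[0.006,0,0.0104],"spin":0},{"delta_pos":[0.007,0,0.0121],"spin":0},{"delta_pos":[0.008,0,0.0139],"spin":0},{"delta_pos":[0.008,0,0.0139],"spin":0}]'
python3 - <<'E'
from h import *
s=st()
for c in ['wrist','scene']:
    d=robot.read_camera(c);im=d['color']
    x0,y0=dict(wrist=(185,130),scene=(313,147))[c]
    big=cv2.resize(im[y0:y0+120,x0:x0+120],None,fx=4.8,fy=4.8,interpolation=cv2.INTER_CUBIC)
    cv2.imwrite('pics/%s27.png'%c,big)
E
```

```text
t: 32.7
tool_pos: [0.5769, 0.2477, 0.1728]
orientation: [-3.122, -0.31, -0.004]
force: [-1.0, 0.1, -2.3]
opening: 0.0155
t 32.7 q [0.322  0.2248 1.4665 0.0031 1.4467 1.6945] p [0.5769 0.2477 0.1728] f [-1.0081  0.0784 -2.3123] op 0.015494634385108206
[[ 0.9805  0.1967  0.0024]
 [ 0.1967 -0.9805  0.0041]
 [ 0.0031 -0.0035 -1.    ]]
```

View pics/wrist27.png

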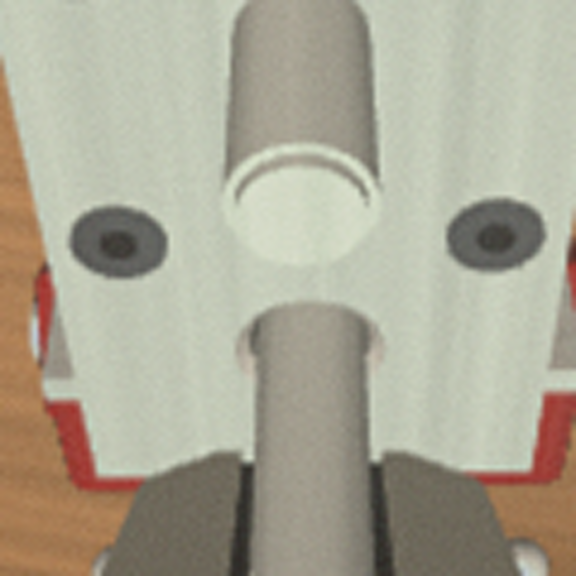

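View pics/scene27.png

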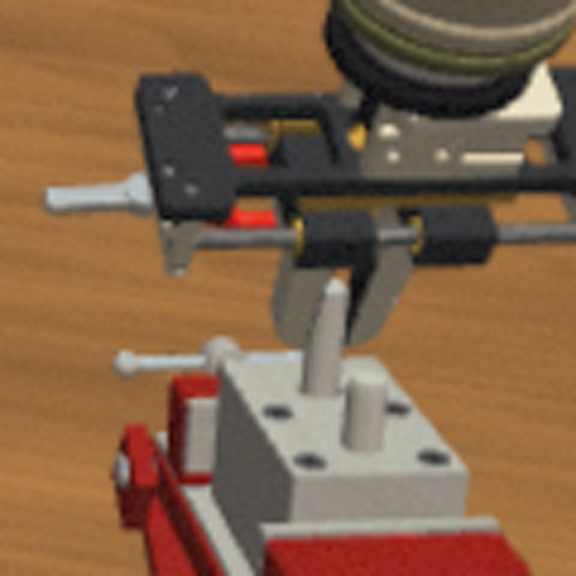

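```bash
python3 -m pendant '[{"delta_pos":[0.0015,0,0.0026],"spin":0},{"delta_pos":[0.003,0,0.0052],"spin":0},{"delta_pos":[0.0045,0,0.0078],"spin":0},{"delta_pos":[0.006,0,0.0104],"spin":0},{"delta_pos":[0.006,0,0.0104],"spin":0}]' 
python3 -m pendant '[{"delta_pos":[0.0008,0,0.0013],"spin":0},{"delta_pos":[0.0015,0,0.0026],"spin":0},{"delta_pos":[0.0015,0,0.0026],"spin":0}]'
python3 - <<'E'
from h import *
s=st()
for c in ['wrist','scene']:
    d=robot.read_camera(c);im=d['color']
    x0,y0=dict(wrist=(185,170),scene=(313,147))[c]
    big=cv2.resize(im[y0:y0+120,x0:x0+120],None,fx=4.8,fy=4.8,interpolation=cv2.INTER_CUBIC)
    cv2.imwrite('pics/%s28.png'%c,big)
E
```

```text
t: 33.3
tool_pos: [0.5829, 0.2489, 0.162]
orientation: [-3.122, -0.31, -0.004]
force: [-1.3, -0.8, -2.3]
opening: 0.0157
t: 33.6
tool_pos: [0.5844, 0.2492, 0.1592]
orientation: [-3.122, -0.31, -0.004]
force: [-1.4, 1.1, -2.6]
opening: 0.0158
t 33.6 q [0.3206 0.2537 1.4581 0.0031 1.4263 1.6929] p [0.5844 0.2492 0.1592] f [-1.3641  1.1273 -2.6265] op 0.015804101516589432
[[ 0.9805  0.1967  0.0023]
 [ 0.1967 -0.9805  0.004 ]
 [ 0.0031 -0.0035 -1.    ]]
```

View pics/wrist28.png

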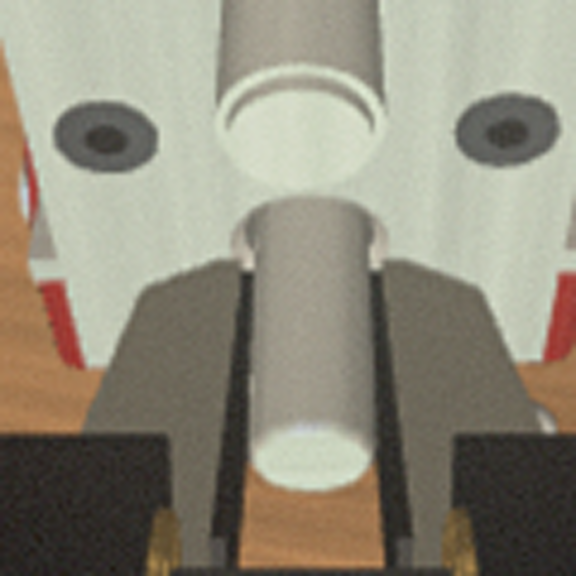

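View pics/scene28.png

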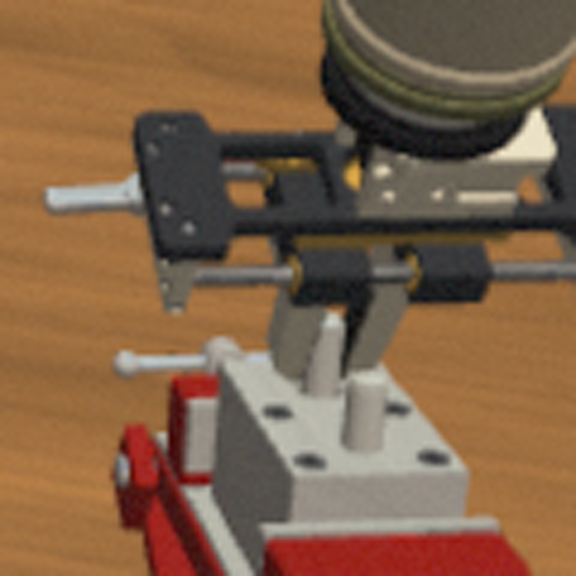

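```bash
python3 -m pendant '[{"delta_pos":[0,0,0],"spin":0},{"delta_pos":[0,0,0],"spin":0},{"delta_pos":[0,0,0],"spin":0},{"delta_pos":[0,0,0],"spin":0}]' 0.3 10
python3 - <<'E'
from h import *
s=st()
for c in ['wrist','scene']:
    d=robot.read_camera(c);im=d['color']
    x0,y0=dict(wrist=(185,170),scene=(313,147))[c]
    big=cv2.resize(im[y0:y0+120,x0:x0+120],None,fx=4.8,fy=4.8,interpolation=cv2.INTER_CUBIC)
    cv2.imwrite('pics/%s29.png'%c,big)
E
```

```text
t: 34.1
tool_pos: [0.5847, 0.2492, 0.1596]
orientation: [-3.122, -0.31, -0.005]
force: [0.2, 0.2, -0.4]
opening: 0.0325
t 34.1 q [0.3204 0.2532 1.4578 0.003  1.4263 1.693 ] p [0.5847 0.2492 0.1596] f [ 0.1935  0.1896 -0.3678] op 0.03251093403027387
[[ 0.9805  0.1966  0.0031]
 [ 0.1966 -0.9805  0.0042]
 [ 0.0038 -0.0035 -1.    ]]
```

View pics/wrist29.png

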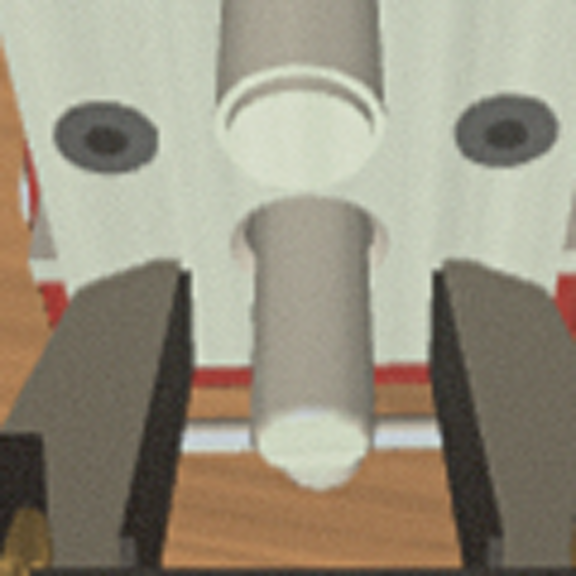

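View pics/scene29.png

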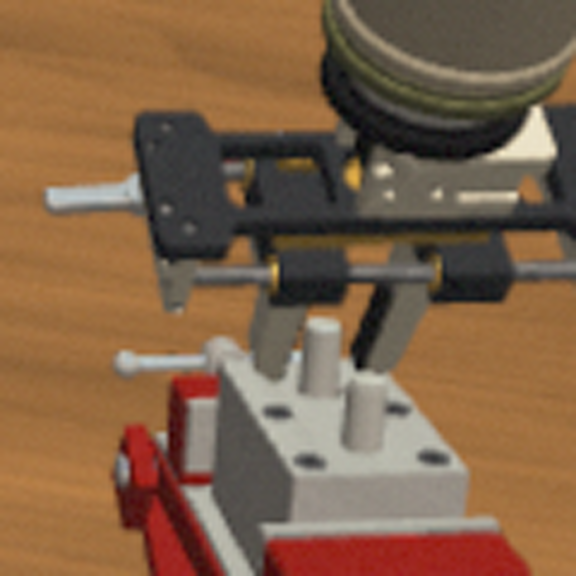

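```bash
python3 -m pendant '[{"delta_pos":[0,0,-0.015],"spin":0},{"delta_pos":[0,0,-0.035],"spin":0},{"delta_pos":[-0.003,0,-0.055],"spin":0},{"delta_pos":[-0.005,0,-0.06],"spin":0},{"delta_pos":[-0.005,0,-0.06],"spin":0}]' 
python3 -m pendant '[{"delta_pos":[0,0,0],"spin":0},{"delta_pos":[0,0,0],"spin":0},{"delta_pos":[0,0,0],"spin":0},{"delta_pos":[0,0,0],"spin":0},{"delta_pos":[0,0,0],"spin":0}]' 1 20
python3 - <<'E'
from h import *
s=st()
for c in ['wrist','scene']:
    d=robot.read_camera(c);im=d['color']
    x0,y0=dict(wrist=(185,120),scene=(313,147))[c]
    big=cv2.resize(im[y0:y0+120,x0:x0+120],None,fx=4.8,fy=4.8,interpolation=cv2.INTER_CUBIC)
    P=lambda X:(lambda q:((q[:2]/q[2]-[x0,y0])*4.8).round())(d['camera_matrix']@(d['R']@X+d['t']))
    b=np.array([.594,.2497,.155]);u=np.array([.98,.199,0]);k=np.array([0,0,1.])
    A=lambda t,l:b+(.866*u+.5*k)*t+(-.5*u+.866*k)*l
    print(c,'bore top30',P(A(0,.030)),'35',P(A(0,.035)),'fitted',P(A(.055,.03)),'bore',P(b))
    cv2.imwrite('pics/%s30.png'%c,big)
E
```

```text
t: 34.7
tool_pos: [0.5802, 0.2483, 0.2215]
orientation: [-3.122, -0.31, -0.01]
force: [-1.0, 0.2, 0.8]
opening: 0.0325
t: 35.2
tool_pos: [0.5801, 0.2482, 0.221]
orientation: [-3.122, -0.31, -0.009]
force: [0.0, -0.2, 0.3]
opening: 0.0013
t 35.2 q [0.3212 0.2059 1.4    0.003  1.5294 1.694 ] p [0.5801 0.2482 0.221 ] f [ 0.0022 -0.211   0.2685] op 0.001254330015413819
[[ 0.9805  0.1966  0.005 ]
 [ 0.1966 -0.9805  0.0049]
 [ 0.0059 -0.0038 -1.    ]]
wrist bore top30 [320. 466.] 35 [320. 490.] fitted [321. 212.] bore [320. 334.]
scene bore top30 [322. 320.] 35 [323. 309.] fitted [364. 374.] bore [316. 384.]
```

View pics/wrist30.png

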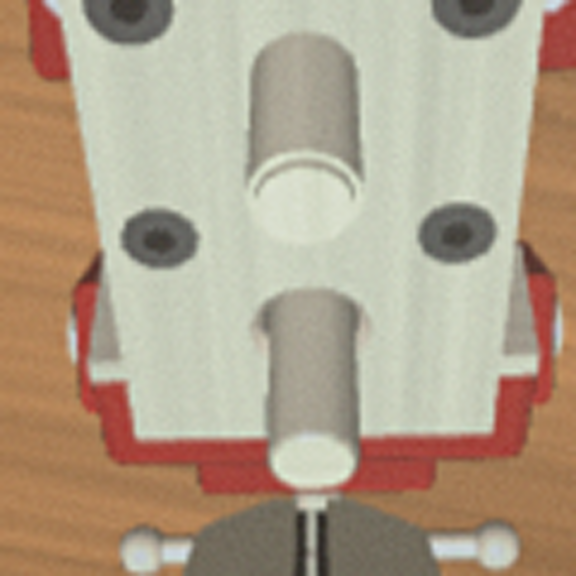

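View pics/scene30.png

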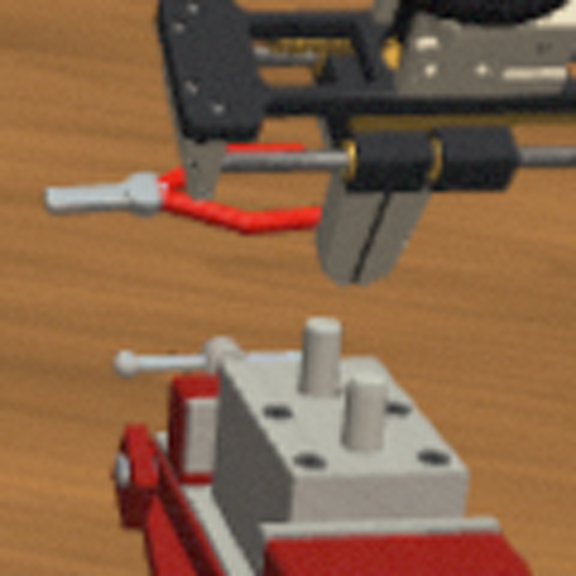

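```bash
python3 -m pendant '[{"delta_pos":[0,0.001,0.012],"spin":0},{"delta_pos":[0,0.001,0.024],"spin":0},{"delta_pos":[0,0.001,0.031],"spin":0},{"delta_pos":[0,0.001,0.031],"spin":0}]' 
python3 -m pendant '[{"delta_pos":[0,0,0.0015],"spin":0},{"delta_pos":[0,0,0.003],"spin":0},{"delta_pos":[0,0,0.004],"spin":0},{"delta_pos":[0,0,0.004],"spin":0}]'
```

```text
t: 35.7
tool_pos: [0.5793, 0.2469, 0.1875]
orientation: [-3.123, -0.31, -0.003]
force: [-0.4, 0.1, -0.1]
opening: 0.0001
t: 36.1
tool_pos: [0.5794, 0.247, 0.1838]
orientation: [-3.123, -0.31, -0.004]
force: [-0.5, 1.0, 0.4]
opening: 0.0007
```

```bash
python3 -m pendant '[{"delta_pos":[0,0,0.001],"spin":0},{"delta_pos":[0,0,0.002],"spin":0},{"delta_pos":[0,0,0.002],"spin":0}]' 
python3 -m pendant '[{"delta_pos":[0,0,0.001],"spin":0},{"delta_pos":[0,0,0.002],"spin":0},{"delta_pos":[0,0,0.002],"spin":0}]'
```

```text
t: 36.4
tool_pos: [0.5797, 0.2472, 0.1833]
orientation: [-3.122, -0.31, -0.006]
force: [-2.7, -0.8, 6.7]
opening: 0.0002
t: 36.7
tool_pos: [0.58, 0.2476, 0.1833]
orientation: [-3.122, -0.31, -0.009]
force: [-4.2, -1.0, 9.2]
opening: 0.0005
```

```bash
python3 -m pendant '[{"delta_pos":[0,0,-0.01],"spin":0},{"delta_pos":[0,0,-0.04],"spin":0},{"delta_pos":[-0.02,0,-0.08],"spin":0},{"delta_pos":[-0.06,0,-0.1],"spin":0},{"delta_pos":[-0.1,0,-0.1],"spin":0},{"delta_pos":[-0.12,0,-0.1],"spin":0},{"delta_pos":[-0.12,0,-0.1],"spin":0}]'
python3 - <<'E'
from h import *
s=st()
pic('wrist','wrist31');d=pic('scene','scene31');pic('scene','scene31c',(80,130,210,230),5)
for l in ['rod_tip','rod_handle','fitted_dowel_top','dowel_middle_mid']: mark(d,'scene',l)
E
```

```text
t: 37.4
tool_pos: [0.4606, 0.2234, 0.2841]
orientation: [-3.121, -0.311, -0.012]
force: [0.6, 0.2, -0.3]
opening: 0.0003
t 37.4 q [ 0.349  -0.1371  1.6368  0.0032  1.6332  1.7212] p [0.4606 0.2234 0.2841] f [ 0.5669  0.2324 -0.348 ] op 0.00026865860671545247
[[ 0.9803  0.1976  0.007 ]
 [ 0.1975 -0.9803  0.006 ]
 [ 0.0081 -0.0045 -1.    ]]
scene rod_tip 0.68 [ 0.4768 -0.3285  0.0072]
scene rod_handle 0.53 [ 0.4935 -0.3348  0.1323]
scene fitted_dowel_top 0.81 [0.6238 0.2623 0.2062]
scene dowel_middle_mid 0.6 [0.595  0.2508 0.1438]
```

View pics/scene31.png

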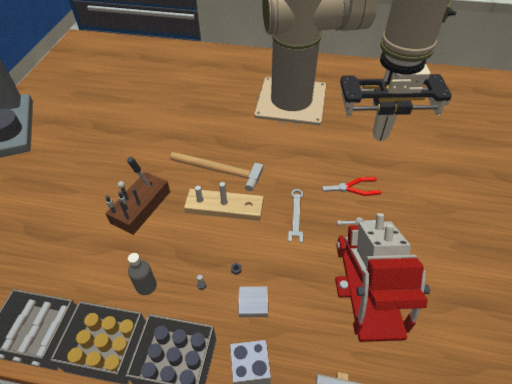

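View pics/scene31c.png

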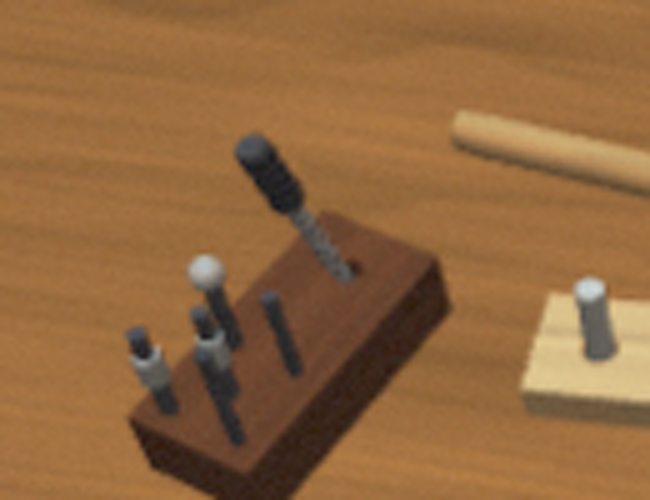

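View pics/wrist31.png

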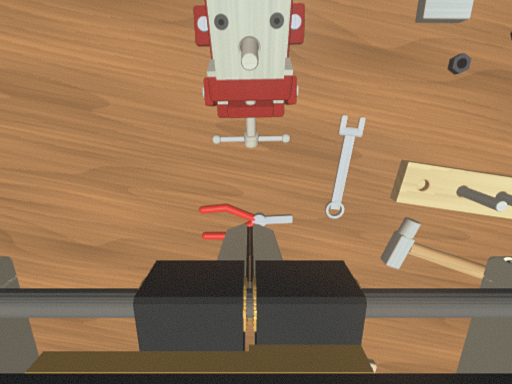

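All is in place: both dowels stand at equal height, the rod is in its hole with the hole's natural lean, and the other two dowels and the tools haven't moved. I'm handing the job in.

```bash
python3 -c "
from plant import robot
print(robot.close_job())"
```

```text
the job is handed in; nothing more can be done
None
```

The job is done and handed in at about 37.6 s of the 64 s allowed: the 72 mm dowel is fully home in the bore and the depth rod is back in its hole.

- **Feeling the bore:** I pivoted the rod in the jaws at the bore mouth and lowered it along the axis. It met the floor with about 12 N directed along the bore. The pose gave a depth of about 40 mm and the rings about 44 mm, so it is the 42 mm bore and needs the middle (72 mm) dowel.
- **Rod:** I put it back in its hole down to the floor. It leans about 10° there, because a 10 mm shaft has that much play in a 16 mm hole. It was upright at the start, and I left it leaning.
- **Dowel:** I took only the middle dowel, tilted it against its recess, slid it down the bore and let it drop the last few millimetres. I then pressed on its top with closed fingers. It held firm at about 9 N without sinking.

**Last checks:**
- In the scene and wrist pictures taken before the press, the new dowel's top matched the height of the fitted one's to within about 1 mm.
- The other two dowels are still in the rack, and none of the tools looks moved.
- The networks' readings of the bore position differed by up to about 7 mm. I settled it from the pictures at close range.

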